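# Lay out the glassblower's kit in its fitted trays

## Robot

A 6-joint arm with a two-finger parallel gripper is mounted at the origin on a cart in front of the work surface, level with it; the furniture and walls round the work are solid. World frame = base frame: x ahead of the robot, y to its left, z up, the work surface at z = 0. Lengths are in m, angles in rad, forces in N, time in s.
With the tool pointing down it reaches from about 0.3 to 0.75 m from the base axis. Payload 8.5 kg.
Tool frame: the origin (TCP) lies at the very end of the fingers, on their centre line; the grasp point (between the pads) lies env.grip_depth behind it (env.grip_depth is the distance from the TCP to the grasp point, in m); z points along the fingers, y is the direction in which the jaws open and shut (so a half turn about z gives the same grasp; the last joint's range is limited). The gripper opens to 88 mm and grips with 3 to 60 N. Pads are 18 mm wide; open, the fingers measure 123 mm over their backs; the gripper's body (75 mm by 187 mm) begins 45 mm behind the grasp point.
Start: joints at [1.115, 0.381, 1.297, -0, 1.464, -0.215], TCP at [0.131, 0.534, 0.239] pointing down, gripper open.
Joint ranges: [-3.11, 3.11], [-0.89, 2.33], [0.22, 2.48], [-1.42, 4.56], [0.17, 2.85], [-2.88, 2.88]. Speed limits (rad/s): [2.39, 2.39, 3.14, 3.14, 3.14, 3.14].

## Interface

Orientations are given as a 3x3 rotation matrix whose columns are the frame's x, y, z axes.
In Python, from plant import env gives the robot as it stands.
- The arm moves only by the tool arm_command, never from a script. Its arguments are lists of equal length, an entry for each row: "offset": the shift along the tool's x, y, z in units of 0.5 m (1.0 is 0.5 m), a list of three; "turn": the turn about the tool's z in units of 180 degrees (1.0 is 180 degrees); "grip": the opening, from 0 (shut) to 1 (fully open). In form: {"offset": [[tx, ty, tz], ...], "turn": [turn, ...], "grip": [grip, ...]}. A call has 1 to 12 rows; each row is the pose to reach, as a shift and turn from the pose measured when the call began, along the tool's axes at that moment, turning the shorter way round; what a row does not reach only later rows make up. A row lasts 1/10 s, in which the tool goes at most 50 mm and 8.59 degrees, less where a joint would pass 70% of its speed; a pose out of reach is approached as far as the arm can. A call with a number of a shift or a turn outside -1 to 1 is refused whole. A call with a gripper value outside its range is refused whole. The fingers move at their own pace and stop on an object; "squeeze" is the grip in N (left out, the last holds). Time passes only in rows, so rows that repeat a pose let the fingers close. It gives the time, the measured TCP pose, the force and the opening at its end, in the units of the state.
- env.read_state(): the state, without advancing time (a new reading comes with each control period).
- env.snapshot(name): name is "side" or "top" or "wrist"; returns the picture (420x560x3 uint8, red, green, blue); there is no depth.
- env.calibration(name): a dict with "camera_matrix" (3x3 intrinsics, pixels), "world_to_cam" (4x4, takes a point from world to camera coordinates). Camera axes: x right, y down, z forward; pixel columns grow to the right and rows downward; lengths in m; the calibration is good to about 2 mm. A picture is of the moment at which its call begins: read the wrist's pose just before it. calibration takes no time and is no camera call; for the wrist camera it gives the pose at the moment of the call.
- env.sign_off(): hands the job in, once; it reports no verdict.
The state is a dict: "time": time; "joint_pos": joint angles; "dq": joint speeds; "joint_efforts": joint torques, N m; "ee_pos": TCP position; "tool_rot": TCP orientation; "force": force on the tool from outside, world axes, zero at the start; "moment": the same for the moment, N m; "opening": opening from 0.0 (shut) to 1.0 (fully open).
Only numpy, scipy, OpenCV 4.12 (cv2) and the standard library are available. Lean on these libraries where they do the work, as an engineer would, in place of code of your own. Each camera call takes 0.05 s, during which the arm holds its last target.

## Task

Get the tool table ready for the next piece of glass: put the beeswax block, the matchbox, the brass optic mould and the wooden block ladle each into the wooden tray whose recess fits it, so that all four lie flat on the felt inside the rim, the mould upright and the ladle with its cup in the wide pocket. Leave the roll of tape that lies among the trays where it is.

Things in the scene. Friction and masses are not known exactly. Their poses are not given: they have to be found in the camera images.
- wax_centre (a point): block of yellow beeswax, a plain rounded rectangular block 43 x 64 x 26 mm (its x, y, z), lying flat on the table; the point is its centre, 13 mm above its underside. Grasp across the 43 mm (along its x).
- match_centre (a point): matchbox, a flat box 36 x 53 x 15 mm (its x, y, z), lying flat; the smaller of the two rectangular things. The point is its centre, 7.5 mm above its underside. Grasp across the 36 mm (along its x).
- mould_centre (a point): brass optic mould, a round heavy open-topped pot 64 mm across its lip, about 61 mm across its foot and 56 mm tall, about 58 mm across its waist, 0.6 kg, standing upright; the point is its centre, 28 mm above its underside, z up. Round, so it can be grasped at any yaw.
- ladle_centre (a point): wooden block ladle, 160 mm long along its y: a dark round cup 60 mm across and 34 mm tall at the +y end (its middle is 50 mm from this point along +y) and a straight round handle 22 mm thick towards -y (from 24 mm on the cup side to 80 mm beyond). The point is the middle of the 160 mm length, on the handle's axis, 10 mm above the underside. Grasp the handle across its x at this point or up to 8 mm nearer the cup.
- ladle_cup (a point): centre of the ladle's cup, 17 mm above its underside, 50 mm along the ladle's +y from ladle_centre
- wax_tray_floor (a point): larger rectangular pale wooden tray, fixed, with a grey felt recess 56 x 77 mm (its x, y); the point is the middle of the recess floor, 3 mm above the table; the rim round it is 7 mm above the table and 10 mm wide. The beeswax block fits it with about 6 mm to spare all round, its long side along the tray's long side (y).
- match_tray_floor (a point): smaller rectangular pale wooden tray, fixed, with a grey felt recess 48 x 65 mm (its x, y); the point is the middle of the recess floor, 3 mm above the table; rim 7 mm above the table, 10 mm wide. The matchbox fits it with 6 mm to spare all round, its long side along the tray's long side (y).
- mould_tray_floor (a point): round pale wooden tray, fixed, with a round grey felt recess 78 mm across; the point is the middle of the recess floor, 3 mm above the table; rim 7 mm above the table, 10 mm wide. The foot of the brass mould stands in it with about 8 mm to spare all round.
- ladle_tray_floor (a point): ladle-shaped pale wooden tray, fixed, 186 mm long, with a grey felt recess: an eight-cornered cup pocket 74 mm across whose middle is 50 mm along its +y from this point, and a handle channel 36 mm wide towards -y. The point is on the recess floor, 3 mm above the table, where ladle_centre belongs (10 mm lower than it when seated), with the ladle's +y along the tray's +y; rim 7 mm above the table, 6 mm wide.
- tape_roll: roll of blue tape, 67 mm across and 19 mm high, lying flat and loose among the trays; origin at the centre of its underside. It stays where it is.

How it is judged:
By the outcome, as a careful person would: the job done as asked, in the order asked, and still so for the second after the job is handed in, with the robot touching nothing.
It also fails if it takes over 99 s, if anything falls off the work surface, if the arm or the gripper's body presses on something with over 40 N, if the wrist force passes 120 N, or if a joint passes its speed limit or range.

## Working session

There is one attempt and no reset: what is moved stays moved. The work goes in short steps, Python scripts to look and compute and a tool call to move; the robot and the scene stay as the last step left them, time stands still between calls to the robot, and variables do not carry over. Pictures are saved under pics/ and viewed, and the job is handed in when it is done.

Besides the shell and the picture viewer there is one more tool, called after "Call:" by a JSON object that holds its "method" and its "body", one argument or row to a line. arm_command: Moves the arm, as the interface text tells. Shifts and turns lie within -1 to 1; 1 stands for 0.5 m of shift or 180 degrees of turn. Its arguments: {"type":"object","properties":{"offset":{"type":"array"},"turn":{"type":"array"},"grip":{"type":"array"},"squeeze":{"type":"number"}},"required":["offset","turn","grip"]}

```bash
ls; mkdir -p pics; python3 - <<'E'
from plant import env
import cv2
s=env.read_state();print({k:s[k] for k in ['time','ee_pos','tool_rot','opening','force']},env.grip_depth)
for n in ['top','side']:
    c=env.calibration(n);print(n,c)
    cv2.imwrite(f'pics/{n}0.png',cv2.cvtColor(env.snapshot(n),cv2.COLOR_RGB2BGR))
E
```

```text
pics
{'time': 0.0, 'ee_pos': array([0.13105021, 0.5338897 , 0.23815069]), 'tool_rot': array([[-9.71140397e-01,  2.38507655e-01, -6.54512927e-04],
       [ 2.38508319e-01,  9.71139632e-01, -1.26392042e-03],
       [ 3.34168746e-04, -1.38355096e-03, -9.99998987e-01]]), 'opening': 1.0017925257523375, 'force': array([-0.18751861,  0.12565704,  0.16758226])} 0.0187
top {'camera_matrix': array([[502.52003404,   0.        , 285.20776836],
       [  0.        , 502.52003404, 200.70294847],
       [  0.        ,   0.        ,   1.        ]]), 'world_to_cam': array([[-0.02033391, -0.99964255,  0.01735821,  0.12471734],
       [-0.99062989,  0.01779928, -0.13540902,  0.48836727],
       [ 0.13505165, -0.01994896, -0.99063772,  1.02209859],
       [ 0.        ,  0.        ,  0.        ,  1.        ]])}
side {'camera_matrix': array([[433.08645961,   0.        , 281.46422982],
       [  0.        , 433.08645961, 197.94758849],
       [  0.        ,   0.        ,   1.        ]]), 'world_to_cam': array([[ 0.99113184, -0.13246049, -0.01057792, -0.46704659],
       [-0.09721698, -0.66854542, -0.73728955,  0.17180573],
       [ 0.09058992,  0.7317795 , -0.67549406,  0.90258786],
       [ 0.        ,  0.        ,  0.        ,  1.        ]])}
```

View pics/top0.png

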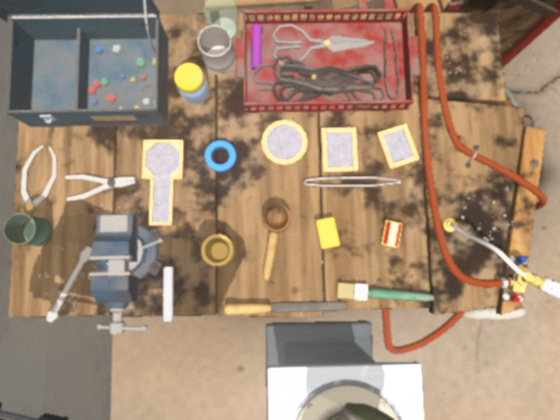

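View pics/side0.png

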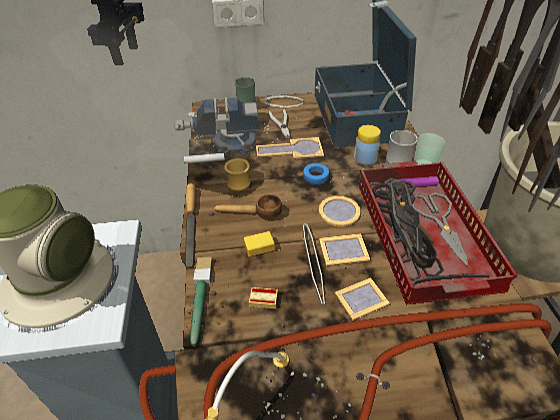

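```bash
python3 - <<'E'
import cv2
im=cv2.imread('pics/top0.png')
for i,(x,y,w,h) in enumerate([(130,120,160,120),(290,110,140,105),(130,185,170,127),(300,180,130,97)]):
    f=800//w
    c=cv2.resize(im[y:y+h,x:x+w],None,fx=f,fy=f,interpolation=cv2.INTER_CUBIC)
    for k in range(0,w,10):
        cv2.line(c,(k*f,0),(k*f,6 if k%50 else 14),(255,0,255),1)
        if (k%20)==0: cv2.putText(c,str(x+k),(k*f,22),0,.35,(255,0,255),1)
    for k in range(0,h,10):
        cv2.line(c,(0,k*f),(6,k*f),(255,0,255),1); cv2.putText(c,str(y+k),(8,k*f+4),0,.35,(255,0,255),1)
    cv2.imwrite(f'pics/c{i}.png',c)
E
```

```text
(no output)
```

View pics/c0.png

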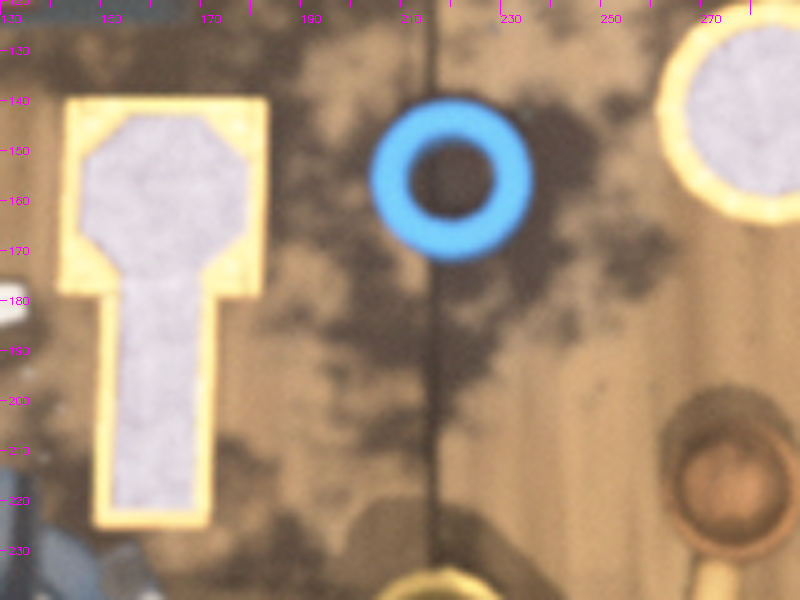

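View pics/c1.png

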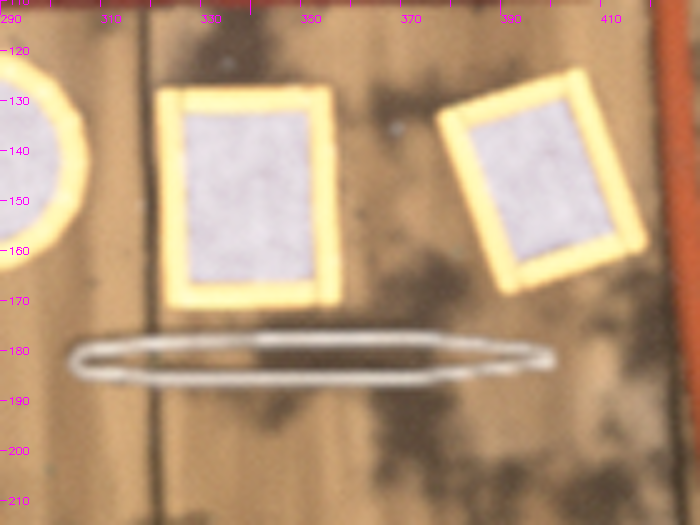

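View pics/c2.png

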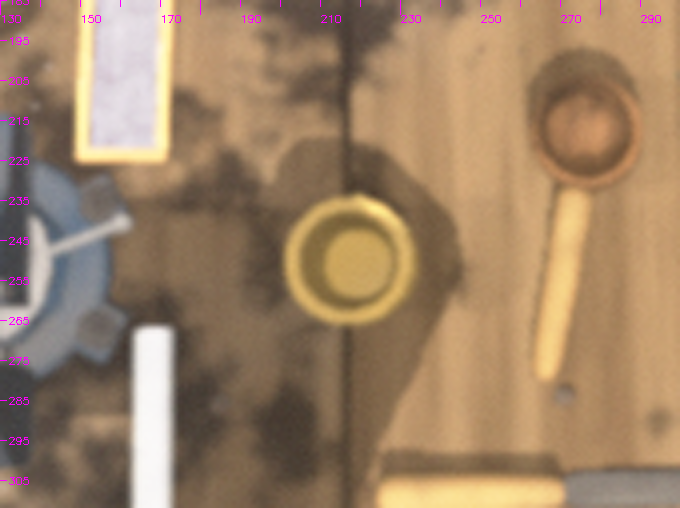

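View pics/c3.png

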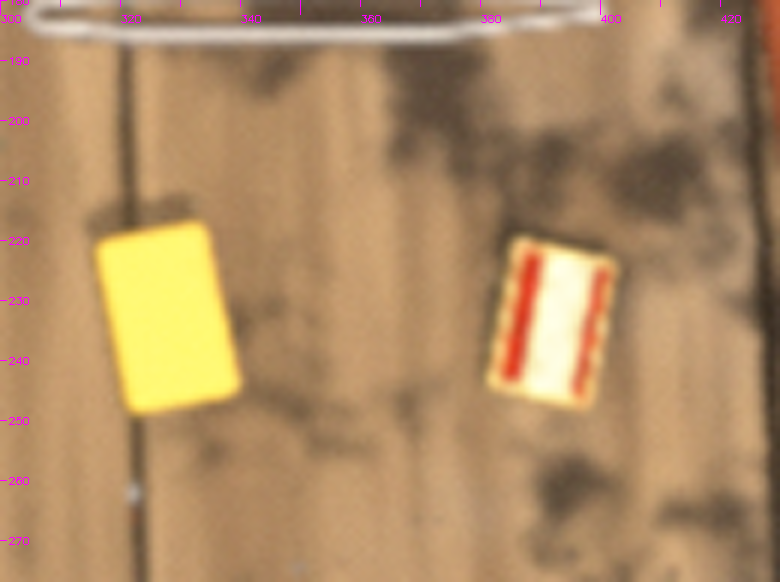

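```bash
cat > h.py <<'E'
import numpy as np, cv2
from plant import env
def ray(n,uv,z,cal=None):
    c=cal or env.calibration(n);K=c['camera_matrix'];T=c['world_to_cam'];R=T[:3,:3];t=T[:3,3]
    uv=np.atleast_2d(uv).astype(float)
    d=(np.linalg.inv(K)@np.c_[uv,np.ones(len(uv))].T).T@R
    o=-R.T@t
    return o+d*((z-o[2])/d[:,2])[:,None]
def proj(n,P,cal=None):
    c=cal or env.calibration(n);T=c['world_to_cam'];q=np.atleast_2d(P)@T[:3,:3].T+T[:3,3];q=q@c['camera_matrix'].T
    return q[:,:2]/q[:,2:]
E
cat > m.py <<'E'
from h import *
im=cv2.imread('pics/top0.png');hsv=cv2.cvtColor(im,cv2.COLOR_BGR2HSV).astype(int)
felt=((hsv[...,1]<45)&(hsv[...,2]>150)&(hsv[...,2]<235)).astype(np.uint8)
yel=((hsv[...,0]>22)&(hsv[...,0]<32)&(hsv[...,1]>120)&(hsv[...,2]>200)).astype(np.uint8)
def blob(mask,seed,z,name,fill=False):
    n,l=cv2.connectedComponents(mask,connectivity=4)
    b=(l==l[seed[1],seed[0]]).astype(np.uint8)
    b=cv2.morphologyEx(b,cv2.MORPH_OPEN,np.ones((3,3),np.uint8))
    cs,_=cv2.findContours(b,cv2.RETR_EXTERNAL,cv2.CHAIN_APPROX_NONE);c=max(cs,key=cv2.contourArea)[:,0]
    P=ray('top',c,z)[:,:2]
    r=cv2.minAreaRect((P*1000).astype(np.float32));print(name,b.sum(),np.round(r[0],1),np.round(r[1],1),round(r[2],1),'corners',np.round(cv2.boxPoints(r)).tolist())
    return P
for nm,s in dict(wax=(340,150),match=(398,145),mould=(285,142),ladle=(160,160)).items(): blob(felt,s,.003,nm)
blob(yel,(328,233),.026,'waxblock')
# manual corners
f=lambda L,s,o:[(x/s+o[0]-.0,y/s+o[1]) for x,y in L]
def show(n,L,z):
    P=ray('top',L,z)[:,:2]*1000;print(n,np.round(P,1).tolist(),'c',np.round(P.mean(0),1),'len',np.round(np.linalg.norm(P-np.roll(P,-1,0),axis=1),1),'ang',np.round(np.degrees(np.arctan2(*(np.roll(P,-1,0)-P).T[::-1])),1))
o1=(290,110);o3=(300,180)
show('waxtray',f([(158,88),(332,87),(341,303),(167,308)],5,o1),.007)
show('matchtray',f([(437,114),(582,68),(648,243),(508,294)],5,o1),.007)
show('wax',f([(96,242),(205,221),(242,387),(131,415)],6,o3),.026)
show('match',f([(514,236),(618,260),(591,410),(488,385)],6,o3),.015)
show('ladletray cup',f([(66,97),(268,97),(263,297),(58,294)],5,(130,120)),.007)
show('ladletray end',f([(93,527),(208,527)],5,(130,120)),.007)
show('handle centre: end, neck',f([(547,380),(573,190)],4,(130,185)),.02)
show('cup',f([(586,130)],4,(130,185)),.034)
show('mould lip c',f([(349,260)],4,(130,185)),.056)
show('mould lip LR',f([(285,260),(413,260),(349,195),(349,326)],4,(130,185)),.056)
show('tape',f([(452,180)],5,(130,120)),.019)
show('moultray',f([(772,108)],5,(130,120)),.007)
E
python3 m.py
```

```text
wax 785 [607.   -6.4] [72.6 53. ] 0.1 corners [[571.0, 20.0], [571.0, -33.0], [643.0, -33.0], [643.0, 20.0]]
match 549 [ 612.2 -136. ] [61.8 45.2] 16.0 corners [[576.0, -123.0], [589.0, -166.0], [648.0, -149.0], [636.0, -106.0]]
mould 882 [624.7 115.8] [72.4 71.9] 89.1 corners [[588.0, 80.0], [660.0, 79.0], [661.0, 151.0], [589.0, 153.0]]
ladle 1536 [542.1 380.1] [169.3  69.3] 0.5 corners [[457.0, 414.0], [458.0, 345.0], [627.0, 346.0], [627.0, 415.0]]
waxblock 519 [422.8  28.1] [59.9 38.7] 10.1 corners [[390.0, 42.0], [397.0, 4.0], [456.0, 14.0], [449.0, 52.0]]
waxtray [[654.6, 31.7], [653.8, -44.9], [557.2, -45.0], [556.3, 30.7]] c [605.5  -6.9] len [76.6 96.6 75.8 98.3] ang [ -90.5 -179.9   90.7    0.6]
matchtray [[640.9, -90.7], [660.8, -155.7], [581.6, -180.5], [560.0, -118.0]] c [ 610.8 -136.2] len [68.  83.  66.1 85.5] ang [ -73.  -162.6  109.1   18.7]
wax [[448.7, 51.4], [455.4, 12.9], [397.1, 1.9], [388.1, 40.9]] c [422.3  26.8] len [39.1 59.3 40.  61.5] ang [ -80.2 -169.4  102.9    9.8]
match [[449.1, -98.1], [439.9, -134.7], [387.1, -122.4], [396.6, -86.4]] c [ 418.2 -110.4] len [37.8 54.2 37.2 53.8] ang [-104.2  166.9   75.2  -12.6]
ladletray cup [[634.1, 420.8], [632.7, 333.3], [544.3, 334.8], [547.2, 422.7]] c [589.6 377.9] len [87.5 88.4 87.9 87. ] ang [-90.9 179.   88.2  -1.2]
ladletray end [[446.4, 406.1], [445.5, 357.4]] c [445.9 381.7] len [48.7 48.7] ang [-91.1  88.9]
handle centre: end, neck [[326.9, 156.8], [425.3, 141.6]] c [376.1 149.2] len [99.6 99.6] ang [ -8.8 171.2]
cup [[455.4, 134.2]] c [455.4 134.2] len [0.] ang [0.]
mould lip c [[389.5, 255.0]] c [389.5 255. ] len [0.] ang [0.]
mould lip LR [[390.1, 287.2], [388.9, 222.8], [422.3, 254.9], [356.5, 255.1]] c [389.4 255. ] len [64.4 46.4 65.8 46.5] ang [-91.1  43.9 179.9  43.7]
tape [[591.7, 252.2]] c [591.7 252.2] len [0.] ang [0.]
moultray [[624.3, 113.9]] c [624.3 113.9] len [0.] ang [0.]
```

```bash
cat >> h.py <<'E'
def go(x,y,z,jaw):
    "jaw: world angle deg of tool y (mod 180)"
    s=env.read_state();R=s['tool_rot'];p=s['ee_pos']
    o=R.T@(np.array([x,y,z])-p)/0.5
    cur=np.degrees(np.arctan2(R[1,1],R[0,1]))
    d=(jaw-cur+90)%180-90
    print('t',round(s['time'],2),'p',np.round(p,4),'jaw',round(cur,2),'F',np.round(s['force'],1),'open',round(s['opening'],3),'q6',round(s['joint_pos'][5],2))
    print('offset',np.round(o,4).tolist(),'turn',round(-d/180,4),'rows',np.ceil(np.linalg.norm(o)*10),np.ceil(abs(d)/8.59))
def snap(n,f):
    c=env.calibration(n); im=env.snapshot(n); cv2.imwrite(f,cv2.cvtColor(im,cv2.COLOR_RGB2BGR)); np.save(f+'.npy',c,allow_pickle=True); return im,c
def cal(f): return np.load(f+'.npy',allow_pickle=True).item()
E
python3 - <<'E'
from h import *
s=env.read_state();T=env.calibration('wrist')['world_to_cam'];cam=-T[:3,:3].T@T[:3,3]
print(s['tool_rot'].T@(cam-s['ee_pos']), s['tool_rot'].T@T[2,:3], s['tool_rot'].T@T[0,:3])
go(.422,.028,.24,100)
P=ray('top',[[150,240],[160,240],[140,215],[170,330],[110,215],[425,150],[430,200],[412,60],[243,110],[195,100]],0.0);print(np.round(P*1000))
E
```

```text
[ 0.06888218 -0.00105392 -0.1469568 ] [-2.72058853e-01  7.12036227e-04  9.62280351e-01] [ 1.26177933e-03  9.99999131e-01 -3.83211992e-04]
t 0.1 p [0.1311 0.5339 0.2382] jaw 76.2 F [-0.8  1.8  0. ] open 1.001 q6 -0.22
offset [-0.8064, -0.8439, -0.0027] turn -0.1322 rows 12.0 3.0
[[ 416.  404.    0.]
 [ 415.  383.    0.]
 [ 470.  427.    0.]
 [ 228.  360.    0.]
 [ 471.  490.    0.]
 [ 602. -196.    0.]
 [ 491. -200.    0.]
 [ 811. -178.    0.]
 [ 699.  204.    0.]
 [ 724.  310.    0.]]
```

Call:
{"method": "arm_command", "body": {
  "offset": [
    [-0.806, -0.844, -0.003],
    [-0.806, -0.844, -0.003],
    [-0.806, -0.844, -0.003],
    [-0.806, -0.844, -0.003],
    [-0.806, -0.844, -0.003],
    [-0.806, -0.844, -0.003],
    [-0.806, -0.844, -0.003],
    [-0.806, -0.844, -0.003],
    [-0.806, -0.844, -0.003],
    [-0.806, -0.844, -0.003],
    [-0.806, -0.844, -0.003],
    [-0.806, -0.844, -0.003]
  ],
  "turn": [-0.132, -0.132, -0.132, -0.132, -0.132, -0.132, -0.132, -0.132, -0.132, -0.132, -0.132, -0.132],
  "grip": [1, 1, 1, 1, 1, 1, 1, 1, 1, 1, 1, 1]
}}

```text
time: 1.3
ee_pos: [0.4224, 0.0256, 0.2401]
tool_rot: [[-0.985, -0.172, -0.001], [-0.172, 0.985, -0.001], [0.001, -0.001, -1.0]]
force: [0.1, 0.0, -0.0]
opening: 0.999
```

```bash
python3 - <<'E'
from h import *
go(.422,.028,.1,100)
im,c=snap('wrist','pics/w1.png')
go(.422,.028,.1,100)
E
```

```text
t 1.3 p [0.4224 0.0256 0.2401] jaw 99.9 F [ 0.1  0.  -0. ] open 0.999 q6 -1.96
offset [-0.0002, 0.0051, 0.2801] turn -0.0006 rows 3.0 1.0
t 1.35 p [0.4255 0.0214 0.2398] jaw 99.73 F [ 3.1 -3.1 -0.7] open 1.005 q6 -1.97
offset [0.0046, 0.0151, 0.2796] turn -0.0015 rows 3.0 1.0
```

View pics/w1.png

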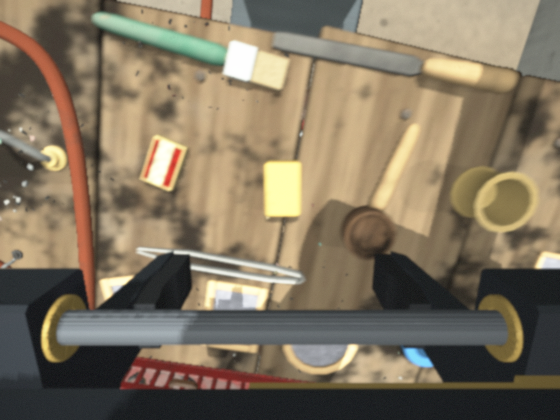

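Call:
{"method": "arm_command", "body": {
  "offset": [
    [0.005, 0.015, 0],
    [0.005, 0.015, 0],
    [0.005, 0.015, 0],
    [0.005, 0.015, 0]
  ],
  "turn": [0, 0, 0, 0],
  "grip": [1, 1, 1, 1]
}}

```text
time: 1.75
ee_pos: [0.4212, 0.0294, 0.2399]
tool_rot: [[-0.985, -0.171, 0.001], [-0.171, 0.985, -0.003], [-0.0, -0.003, -1.0]]
force: [0.3, -0.9, -1.0]
opening: 0.999
```

```bash
python3 - <<'E'
from h import *
im,c=snap('wrist','pics/w2.png')
go(.422,.028,.1,100)
im=cv2.imread('pics/w2.png')
x,y,w,h=135,120,270,150
for i,(x,y,w,h) in enumerate([(130,120,180,130),(310,110,240,150)]):
    f=4 if i==0 else 3
    c=cv2.resize(im[y:y+h,x:x+w],None,fx=f,fy=f,interpolation=cv2.INTER_CUBIC)
    for k in range(0,w,10): cv2.putText(c,str(x+k),(k*f,10),0,.3,(255,0,255),1);cv2.line(c,(k*f,12),(k*f,18),(255,0,255),1)
    for k in range(0,h,10): cv2.putText(c,'-'+str(y+k),(0,k*f+3),0,.3,(255,0,255),1)
    cv2.imwrite(f'pics/w2c{i}.png',c)
E
```

```text
t 1.8 p [0.4213 0.0293 0.24  ] jaw 99.83 F [0.5 1.5 0. ] open 0.999 q6 -1.95
offset [-0.0008, -0.0018, 0.2799] turn -0.0009 rows 3.0 1.0
```

View pics/w2c0.png

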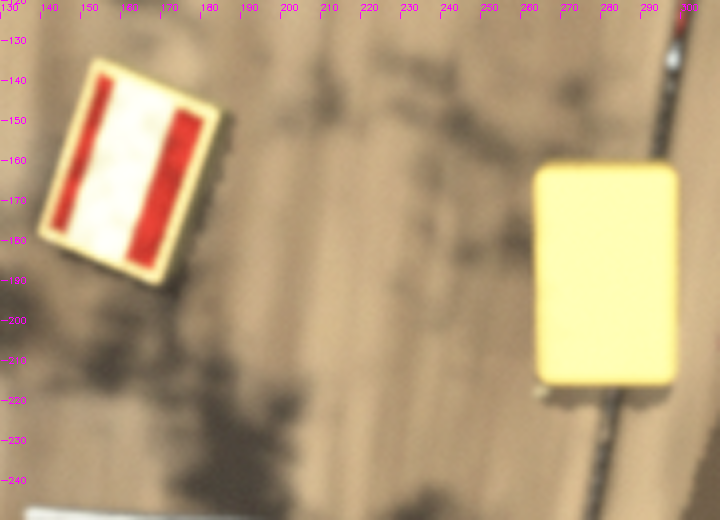

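View pics/w2c1.png

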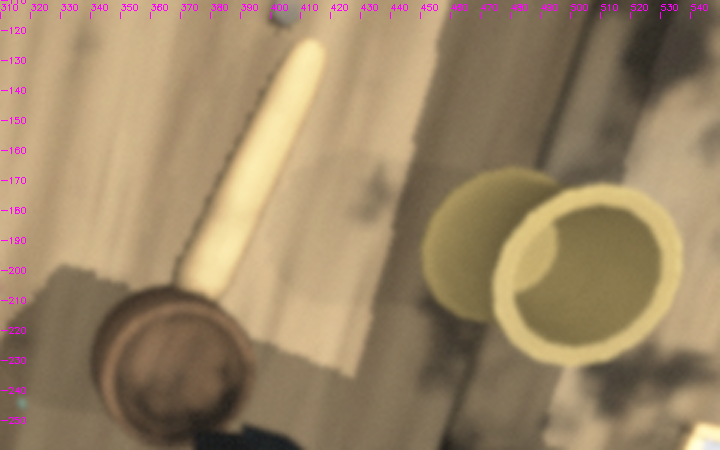

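```bash
cat >> h.py <<'E'
def quad(n,L,s,o,z,c):
    uv=[((x+.5)/s-.5+o[0],(y+.5)/s-.5+o[1]) for x,y in L]
    P=ray('',uv,z,c)[:,:2]*1000
    print(n,np.round(P,1).tolist(),'c',np.round(P.mean(0),1),'len',np.round(np.linalg.norm(P-np.roll(P,-1,0),axis=1),1),'ang',np.round(np.degrees(np.arctan2(*(np.roll(P,-1,0)-P).T[::-1])),1))
E
python3 - <<'E'
from h import *
c=cal('pics/w2.png');o=(130,120)
quad('wax',[(535,164),(677,166),(677,385),(536,385)],4,o,.026,c)
quad('match',[(96,58),(219,110),(160,285),(38,235)],4,o,.015,c)
o=(310,110)
quad('handle',[(312,45),(205,285)],3,o,.018,c)
quad('cuprim',[(105,310),(254,365)],3,o,.034,c)
quad('lip',[(494,283),(682,252),(600,183),(573,366)],3,o,.056,c)
E
```

```text
wax [[397.5, 3.0], [391.4, 41.2], [452.4, 52.8], [459.3, 13.2]] c [425.2  27.5] len [38.7 62.1 40.2 62.6] ang [  99.1   10.7  -80.  -170.7]
match [[391.1, -120.8], [399.3, -86.2], [451.7, -98.4], [443.2, -133.8]] c [ 421.3 -109.8] len [35.6 53.8 36.5 53.7] ang [  76.7  -13.1 -103.5  166. ]
handle [[332.4, 156.5], [425.5, 141.0]] c [379.  148.7] len [94.4 94.4] ang [ -9.5 170.5]
cuprim [[438.1, 101.5], [449.4, 161.5]] c [443.7 131.5] len [61. 61.] ang [  79.4 -100.6]
lip [[400.2, 225.9], [378.7, 285.4], [361.0, 249.5], [424.2, 263.2]] c [391. 256.] len [63.2 40.  64.7 44.4] ang [ 109.9 -116.2   12.3 -122.8]
```

```bash
python3 - <<'E'
from h import *
go(.424,.0278,.0065,100)
E
```

```text
t 1.8 p [0.4213 0.0293 0.24  ] jaw 99.83 F [0.5 1.5 0. ] open 0.999 q6 -1.95
offset [-0.0046, -0.0022, 0.467] turn -0.0009 rows 5.0 1.0
```

Call:
{"method": "arm_command", "body": {
  "offset": [
    [-0.0046, -0.0022, 0.1],
    [-0.0046, -0.0022, 0.2],
    [-0.0046, -0.0022, 0.3],
    [-0.0046, -0.0022, 0.38],
    [-0.0046, -0.0022, 0.42],
    [-0.0046, -0.0022, 0.44],
    [-0.0046, -0.0022, 0.455],
    [-0.0046, -0.0022, 0.467],
    [-0.0046, -0.0022, 0.467],
    [-0.0046, -0.0022, 0.467]
  ],
  "turn": [0, 0, 0, 0, 0, 0, 0, 0, 0, 0],
  "grip": [1, 1, 1, 1, 1, 1, 1, 1, 1, 1]
}}

```text
time: 2.8
ee_pos: [0.4242, 0.0279, 0.0069]
tool_rot: [[-0.985, -0.171, 0.002], [-0.171, 0.985, -0.003], [-0.001, -0.004, -1.0]]
force: [-0.7, -0.3, 0.7]
opening: 0.999
```

```bash
python3 - <<'E'
from h import *
go(.424,.0278,.0065,100)
E
```

```text
t 2.8 p [0.4242 0.0279 0.0069] jaw 99.85 F [-0.7 -0.3  0.7] open 0.999 q6 -1.95
offset [0.0005, -0.0001, 0.0008] turn -0.0009 rows 1.0 1.0
```

Call:
{"method": "arm_command", "body": {
  "offset": [
    [0, 0, 0],
    [0, 0, 0],
    [0, 0, 0],
    [0, 0, 0],
    [0, 0, 0],
    [0, 0, 0],
    [0, 0, 0],
    [0, 0, 0]
  ],
  "turn": [0, 0, 0, 0, 0, 0, 0, 0],
  "grip": [0.6, 0.5, 0.4, 0.3, 0.3, 0.3, 0.3, 0.3],
  "squeeze": 25
}}

```text
time: 3.6
ee_pos: [0.4242, 0.0279, 0.0069]
tool_rot: [[-0.985, -0.171, 0.002], [-0.171, 0.985, -0.003], [-0.001, -0.004, -1.0]]
force: [-1.0, -0.1, 0.3]
opening: 0.452
```

```bash
python3 - <<'E'
from h import *
go(.424,.0278,.1,100)
E
```

```text
t 3.6 p [0.4242 0.0279 0.0069] jaw 99.85 F [-1.  -0.1  0.3] open 0.452 q6 -1.95
offset [0.0002, -0.0008, -0.1863] turn -0.0009 rows 2.0 1.0
```

Call:
{"method": "arm_command", "body": {
  "offset": [
    [0, 0, -0.04],
    [0, 0, -0.1],
    [0, 0, -0.186],
    [0, 0, -0.186],
    [0, 0, -0.186]
  ],
  "turn": [0, 0, 0, 0, 0],
  "grip": [0.3, 0.3, 0.3, 0.3, 0.3]
}}

```text
time: 4.1
ee_pos: [0.4241, 0.0282, 0.1001]
tool_rot: [[-0.985, -0.171, 0.003], [-0.171, 0.985, -0.004], [-0.002, -0.004, -1.0]]
force: [0.4, -0.9, -1.0]
opening: 0.454
```

```bash
python3 - <<'E'
from h import *
go(.606,-.007,.11,90.5)
E
```

```text
t 4.1 p [0.4241 0.0282 0.1001] jaw 99.85 F [ 0.4 -0.9 -1. ] open 0.454 q6 -1.95
offset [-0.3465, -0.1317, -0.0185] turn 0.0519 rows 4.0 2.0
```

Call:
{"method": "arm_command", "body": {
  "offset": [
    [-0.05, -0.02, -0.018],
    [-0.14, -0.053, -0.018],
    [-0.23, -0.087, -0.018],
    [-0.3, -0.114, -0.018],
    [-0.346, -0.132, -0.018],
    [-0.346, -0.132, -0.018],
    [-0.346, -0.132, -0.018],
    [-0.346, -0.132, -0.018]
  ],
  "turn": [0.052, 0.052, 0.052, 0.052, 0.052, 0.052, 0.052, 0.052],
  "grip": [0.3, 0.3, 0.3, 0.3, 0.3, 0.3, 0.3, 0.3]
}}

```text
time: 4.9
ee_pos: [0.6045, -0.0068, 0.1087]
tool_rot: [[-1.0, -0.009, 0.001], [-0.009, 1.0, -0.003], [-0.0, -0.003, -1.0]]
force: [0.8, -0.1, -0.4]
opening: 0.452
```

```bash
python3 - <<'E'
from h import *
go(.606,-.007,.11,90.5)
snap('wrist','pics/w3.png');snap('side','pics/s3.png')
E
```

```text
t 4.9 p [ 0.6045 -0.0068  0.1087] jaw 90.5 F [ 0.8 -0.1 -0.4] open 0.452 q6 -1.78
offset [-0.0029, -0.0003, -0.0026] turn -0.0 rows 1.0 1.0
```

View pics/w3.png

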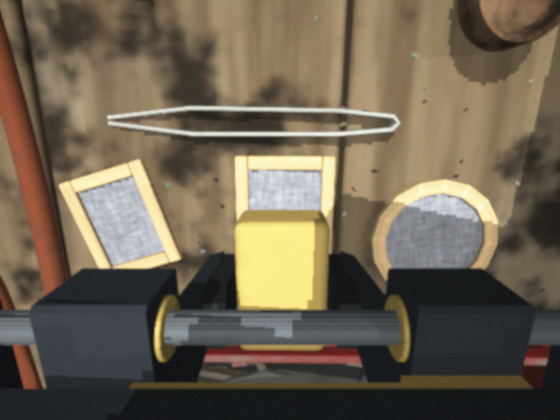

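View pics/s3.png

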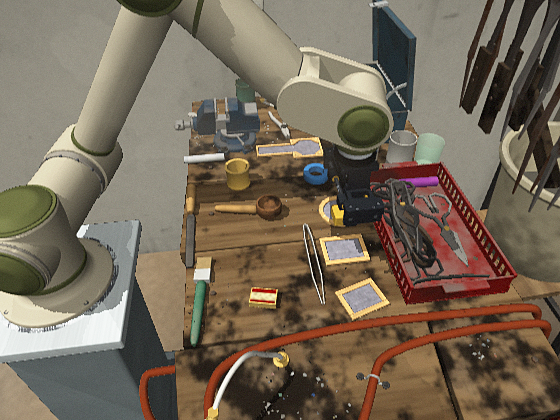

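```bash
python3 - <<'E'
from h import *
im=cv2.imread('pics/w3.png')
for i,(x,y,w,h) in enumerate([(50,145,150,130),(225,145,275,140)]):
    f=[5,2.9][i]
    cv2.imwrite(f'pics/w3c{i}.png',cv2.resize(im[y:y+h,x:x+w],None,fx=f,fy=f,interpolation=cv2.INTER_CUBIC))
E
```

```text
(no output)
```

View pics/w3c0.png

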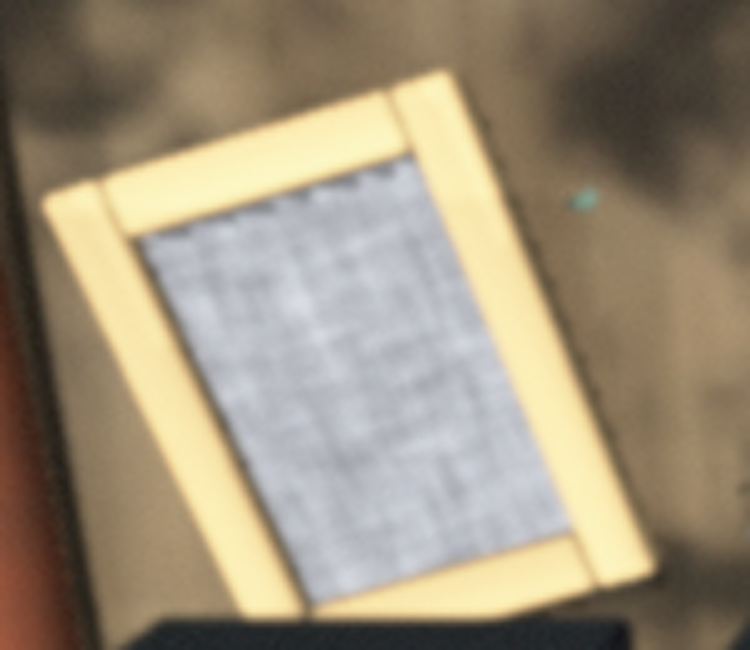

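View pics/w3c1.png

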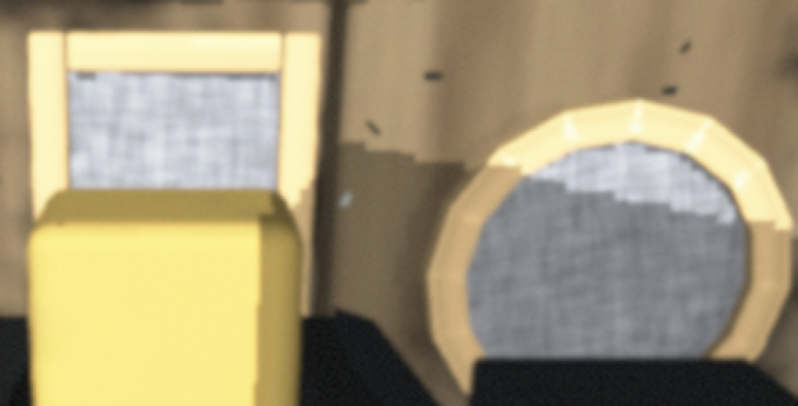

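```bash
python3 - <<'E'
from h import *
c=cal('pics/w3.png')
quad('waxtray in',[(66,72),(281,72)],2.9,(225,145),.007,c)
quad('waxtray out',[(28,32),(322,32)],2.9,(225,145),.007,c)
quad('waxtray L edge in',[(66,72),(67,185)],2.9,(225,145),.007,c)
quad('waxtray R edge in',[(281,72),(277,185)],2.9,(225,145),.007,c)
quad('block front bottom', [(50,190),(285,190)],2.9,(225,145),.102,c)
quad('match in',[(133,237),(412,155),(572,530),(313,605)],5,(50,145),.007,c)
quad('match out',[(42,200),(448,70),(657,572)],5,(50,145),.007,c)
uv=[(465,280),(750,250),(630,142),(520,178),(700,172)]
P=ray('',[(x/2.9+225-.3,y/2.9+145-.3) for x,y in uv],.007,c)[:,:2]*1000
A=np.c_[2*P,np.ones(5)];s=np.linalg.lstsq(A,(P**2).sum(1),rcond=None)[0];print('round',s[:2],np.sqrt(s[2]+s[0]**2+s[1]**2))
E
```

```text
waxtray in [[570.9, -34.5], [570.3, 21.5]] c [570.6  -6.5] len [56. 56.] ang [ 90.6 -89.4]
waxtray out [[560.7, -44.1], [559.9, 31.6]] c [560.3  -6.2] len [75.8 75.8] ang [ 90.6 -89.4]
waxtray L edge in [[570.9, -34.5], [601.4, -34.8]] c [586.2 -34.7] len [30.5 30.5] ang [ -0.6 179.4]
waxtray R edge in [[570.3, 21.5], [600.8, 21.8]] c [585.6  21.6] len [30.5 30.5] ang [   0.4 -179.6]
block front bottom [[577.0, -27.5], [576.6, 11.7]] c [576.8  -7.9] len [39.2 39.2] ang [ 90.6 -89.4]
match in [[589.7, -167.0], [576.5, -122.5], [637.5, -103.4], [651.2, -147.3]] c [ 613.7 -135.1] len [46.5 63.9 45.9 64.6] ang [ 106.5   17.3  -72.6 -162.2]
match out [[584.0, -180.1], [563.6, -115.6], [644.7, -90.2]] c [ 597.4 -128.6] len [ 67.7  85.  108.5] ang [ 107.6   17.4 -124. ]
round [627.38593201 113.62482847] 39.062791853066386
```

```bash
python3 - <<'E'
from h import *
go(.6077,-.0065,.0103,90.3)
E
```

```text
t 5.0 p [ 0.6049 -0.0069  0.1095] jaw 90.5 F [-0.1 -0.2 -0.5] open 0.454 q6 -1.78
offset [-0.0052, 0.0014, 0.1985] turn 0.0011 rows 2.0 1.0
```

Call:
{"method": "arm_command", "body": {
  "offset": [
    [-0.0056, 0.0014, 0.05],
    [-0.0056, 0.0014, 0.1],
    [-0.0056, 0.0014, 0.14],
    [-0.0056, 0.0014, 0.165],
    [-0.0056, 0.0014, 0.18],
    [-0.0056, 0.0014, 0.19],
    [-0.0056, 0.0014, 0.198],
    [-0.0056, 0.0014, 0.198],
    [-0.0056, 0.0014, 0.198]
  ],
  "turn": [0.001, 0.001, 0.001, 0.001, 0.001, 0.001, 0.001, 0.001, 0.001],
  "grip": [0.3, 0.3, 0.3, 0.3, 0.3, 0.3, 0.3, 0.3, 0.3]
}}

```text
time: 5.9
ee_pos: [0.6082, -0.0066, 0.011]
tool_rot: [[-1.0, -0.006, 0.003], [-0.006, 1.0, -0.004], [-0.003, -0.004, -1.0]]
force: [-0.1, 0.5, -1.0]
opening: 0.454
```

```bash
python3 - <<'E'
from h import *
go(.6077,-.0065,.0103,90.3)
E
```

```text
t 5.9 p [ 0.6082 -0.0066  0.011 ] jaw 90.32 F [-0.1  0.5 -1. ] open 0.454 q6 -1.78
offset [0.0009, 0.0001, 0.0015] turn 0.0001 rows 1.0 1.0
```

Call:
{"method": "arm_command", "body": {
  "offset": [
    [0, 0, 0.001],
    [0, 0, 0.001],
    [0, 0, 0.001],
    [0, 0, 0.001],
    [0, 0, 0.001],
    [0, 0, -0.05],
    [0, 0, -0.14],
    [0, 0, -0.23],
    [0, 0, -0.23],
    [0, 0, -0.23]
  ],
  "turn": [0, 0, 0, 0, 0, 0, 0, 0, 0, 0],
  "grip": [0.55, 0.65, 0.75, 0.75, 0.75, 0.75, 0.75, 0.75, 0.75, 0.75]
}}

```text
time: 6.9
ee_pos: [0.6079, -0.0061, 0.1267]
tool_rot: [[-1.0, -0.006, 0.005], [-0.006, 1.0, -0.004], [-0.005, -0.004, -1.0]]
force: [-1.4, -0.2, 0.4]
opening: 0.75
```

```bash
python3 - <<'E'
from h import *
snap('wrist','pics/w4.png')
go(.420,-.110,.12,76.5)
E
```

```text
t 6.95 p [ 0.6074 -0.0061  0.1254] jaw 90.32 F [ 1.1 -0.5 -0.5] open 0.748 q6 -1.78
offset [0.376, -0.2058, 0.0108] turn 0.0768 rows 5.0 2.0
```

View pics/w4.png

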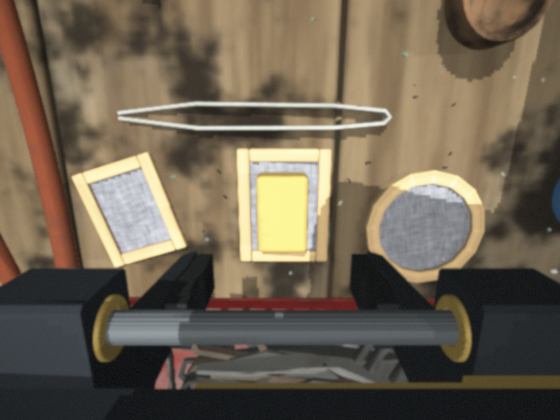

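Call:
{"method": "arm_command", "body": {
  "offset": [
    [0.05, -0.027, 0],
    [0.13, -0.071, 0],
    [0.21, -0.115, 0],
    [0.29, -0.159, 0],
    [0.35, -0.191, 0.03],
    [0.376, -0.206, 0.06],
    [0.376, -0.206, 0.12],
    [0.376, -0.206, 0.17],
    [0.376, -0.206, 0.2],
    [0.376, -0.206, 0.2]
  ],
  "turn": [0.077, 0.077, 0.077, 0.077, 0.077, 0.077, 0.077, 0.077, 0.077, 0.077],
  "grip": [0.75, 0.75, 0.75, 0.75, 0.75, 0.75, 0.75, 0.75, 0.75, 0.75]
}}

```text
time: 7.95
ee_pos: [0.4186, -0.1097, 0.023]
tool_rot: [[-0.972, 0.234, -0.004], [0.234, 0.972, -0.0], [0.003, -0.001, -1.0]]
force: [-0.4, -0.4, -0.2]
opening: 0.749
```

```bash
python3 - <<'E'
from h import *
snap('wrist','pics/w5.png')
go(.420,-.110,.0055,76.5)
E
```

```text
t 8.0 p [ 0.4192 -0.11    0.0242] jaw 76.46 F [-0.8 -0.8  0.1] open 0.751 q6 -1.86
offset [-0.0015, 0.0004, 0.0374] turn -0.0002 rows 1.0 1.0
```

View pics/w5.png

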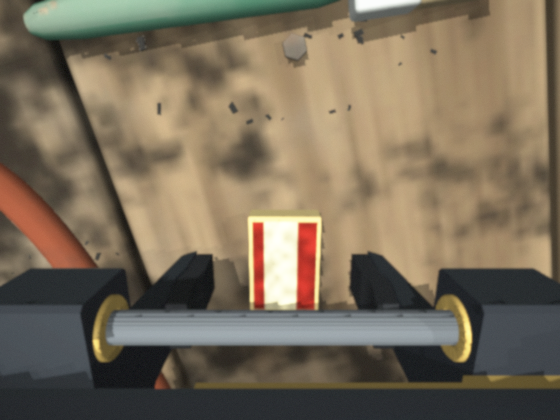

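```bash
python3 - <<'E'
from h import *
c=cal('pics/w5.png')
quad('m',[(248.5,217),(321.5,216)],1,(0,0),.015,c)
E
```

```text
m [[391.6, -120.9], [399.4, -86.0]] c [ 395.5 -103.4] len [35.8 35.8] ang [  77.3 -102.7]
```

Call:
{"method": "arm_command", "body": {
  "offset": [
    [-0.003, 0.0004, 0.02],
    [-0.003, 0.0004, 0.032],
    [-0.003, 0.0004, 0.037],
    [-0.003, 0.0004, 0.037],
    [-0.003, 0.0004, 0.037],
    [-0.003, 0.0004, 0.037],
    [-0.003, 0.0004, 0.037],
    [-0.003, 0.0004, 0.037],
    [-0.003, 0.0004, 0.037],
    [-0.003, 0.0004, 0.037]
  ],
  "turn": [0, 0, 0, 0, 0, 0, 0, 0, 0, 0],
  "grip": [0.75, 0.75, 0.75, 0.75, 0.6, 0.5, 0.4, 0.3, 0.3, 0.3],
  "squeeze": 15
}}

```text
time: 9.0
ee_pos: [0.4208, -0.1102, 0.0058]
tool_rot: [[-0.972, 0.234, -0.001], [0.234, 0.972, -0.002], [0.001, -0.002, -1.0]]
force: [0.0, -0.4, 2.7]
opening: 0.402
```

```bash
python3 - <<'E'
from h import *
go(.420,-.110,.1,76.5)
E
```

```text
t 9.0 p [ 0.4208 -0.1102  0.0058] jaw 76.46 F [ 0.  -0.4  2.7] open 0.402 q6 -1.86
offset [0.0018, -0.0004, -0.1884] turn -0.0002 rows 2.0 1.0
```

Call:
{"method": "arm_command", "body": {
  "offset": [
    [0, 0, -0.03],
    [0, 0, -0.1],
    [0, 0, -0.188],
    [0, 0, -0.188]
  ],
  "turn": [0, 0, 0, 0],
  "grip": [0.3, 0.3, 0.3, 0.3]
}}

```text
time: 9.4
ee_pos: [0.4227, -0.111, 0.1038]
tool_rot: [[-0.972, 0.234, 0.006], [0.234, 0.972, -0.006], [-0.007, -0.004, -1.0]]
force: [-0.2, -0.2, 0.4]
opening: 0.402
```

```bash
python3 - <<'E'
from h import *
go(.613,-.1352,.1,107.3)
E
```

```text
t 9.4 p [ 0.4227 -0.111   0.1038] jaw 76.47 F [-0.2 -0.2  0.4] open 0.402 q6 -1.86
offset [-0.3813, 0.042, 0.0102] turn -0.1713 rows 4.0 4.0
```

Call:
{"method": "arm_command", "body": {
  "offset": [
    [-0.05, 0.006, 0.005],
    [-0.14, 0.016, 0.005],
    [-0.23, 0.025, 0.005],
    [-0.31, 0.034, 0.005],
    [-0.36, 0.04, 0.005],
    [-0.381, 0.042, 0.01],
    [-0.381, 0.042, 0.01],
    [-0.381, 0.042, 0.01],
    [-0.381, 0.042, 0.05],
    [-0.381, 0.042, 0.09],
    [-0.381, 0.042, 0.09],
    [-0.381, 0.042, 0.09]
  ],
  "turn": [-0.171, -0.171, -0.171, -0.171, -0.171, -0.171, -0.171, -0.171, -0.171, -0.171, -0.171, -0.171],
  "grip": [0.3, 0.3, 0.3, 0.3, 0.3, 0.3, 0.3, 0.3, 0.3, 0.3, 0.3, 0.3]
}}

```text
time: 10.6
ee_pos: [0.6127, -0.1354, 0.0605]
tool_rot: [[-0.955, -0.296, 0.006], [-0.296, 0.955, -0.006], [-0.004, -0.007, -1.0]]
force: [0.2, -1.4, 0.1]
opening: 0.406
```

```bash
python3 - <<'E'
from h import *
snap('wrist','pics/w6.png')
go(.613,-.1352,.0093,107.3)
E
```

```text
t 10.65 p [ 0.6131 -0.1355  0.0611] jaw 107.24 F [-0.  -0.6 -0. ] open 0.408 q6 -2.27
offset [0.0005, 0.0015, 0.1035] turn -0.0003 rows 2.0 1.0
```

View pics/w6.png

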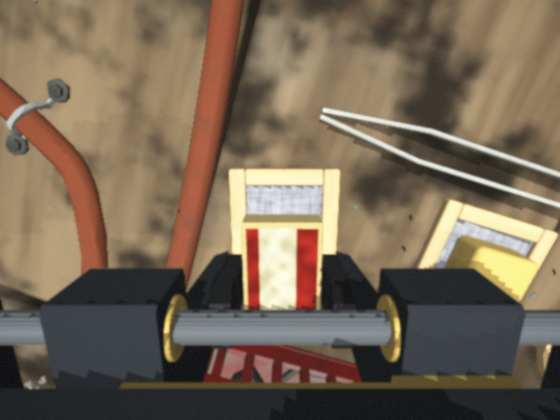

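```bash
python3 - <<'E'
from h import *
c=cal('pics/w6.png')
s=env.read_state()
P=ray('',[(193,262),(213,180),(240,0)],.012,c); print(np.round((P-s['ee_pos'])@s['tool_rot']*1000))
quad('tray near in',[(246,186),(324,186)],1,(0,0),.007,c)
quad('box near bottom',[(246,228),(321,228)],1,(0,0),.0555,c)
quad('box near top',[(244,229),(321,228)],1,(0,0),.0705,c)
E
```

```text
[[-18. -58.  50.]
 [ 36. -42.  49.]
 [131. -23.  49.]]
tray near in [[590.4, -167.2], [576.0, -121.2]] c [ 583.2 -144.2] len [48.2 48.2] ang [107.4 -72.6]
box near bottom [[599.6, -159.0], [588.7, -124.3]] c [ 594.1 -141.6] len [36.4 36.4] ang [107.5 -72.5]
box near top [[595.0, -159.4], [584.4, -127.4]] c [ 589.7 -143.4] len [33.7 33.7] ang [108.2 -71.8]
```

Call:
{"method": "arm_command", "body": {
  "offset": [
    [0.0005, 0.0018, 0.04],
    [0.0005, 0.0018, 0.07],
    [0.0005, 0.0018, 0.09],
    [0.0005, 0.0018, 0.1],
    [0.0005, 0.0018, 0.1035],
    [0.0005, 0.0018, 0.1035],
    [0.0005, 0.0018, 0.1035]
  ],
  "turn": [0, 0, 0, 0, 0, 0, 0],
  "grip": [0.3, 0.3, 0.3, 0.3, 0.3, 0.3, 0.3]
}}

```text
time: 11.35
ee_pos: [0.6133, -0.1352, 0.01]
tool_rot: [[-0.955, -0.296, 0.008], [-0.296, 0.955, -0.007], [-0.006, -0.009, -1.0]]
force: [0.3, 0.8, -0.1]
opening: 0.407
```

```bash
python3 - <<'E'
from h import *
go(.613,-.1352,.0093,107.3)
E
```

```text
t 11.35 p [ 0.6133 -0.1352  0.01  ] jaw 107.24 F [ 0.3  0.8 -0.1] open 0.407 q6 -2.27
offset [0.0006, 0.0002, 0.0013] turn -0.0003 rows 1.0 1.0
```

Call:
{"method": "arm_command", "body": {
  "offset": [
    [0, 0, 0.0014],
    [0, 0, 0.0014],
    [0, 0, 0.0014],
    [0, 0, 0.0014],
    [0, 0, 0.0014],
    [0, 0, 0.0014],
    [0, 0, -0.04],
    [0, 0, -0.12],
    [0, 0, -0.2],
    [0, 0, -0.28],
    [0, 0, -0.28],
    [0, 0, -0.28]
  ],
  "turn": [0, 0, 0, 0, 0, 0, 0, 0, 0, 0, 0, 0],
  "grip": [0.4, 0.4, 0.53, 0.53, 0.53, 0.53, 0.53, 0.53, 1, 1, 1, 1]
}}

```text
time: 12.55
ee_pos: [0.6122, -0.1342, 0.1503]
tool_rot: [[-0.955, -0.296, 0.009], [-0.296, 0.955, -0.007], [-0.006, -0.01, -1.0]]
force: [-0.5, -0.5, -0.4]
opening: 0.869
```

```bash
python3 - <<'E'
from h import *
snap('wrist','pics/w7.png')
print(env.read_state()['tool_rot'])
go(.39,.2555,.16,90)
E
```

```text
[[-0.95505317 -0.29635736  0.00676391]
 [-0.29639867  0.95504393 -0.0062384 ]
 [-0.00461103 -0.00796282 -0.99995767]]
t 12.6 p [ 0.6117 -0.134   0.1491] jaw 107.24 F [-0.5  0.1 -0.7] open 0.914 q6 -2.27
offset [0.1925, 0.8753, -0.0297] turn 0.0958 rows 9.0 3.0
```

View pics/w7.png

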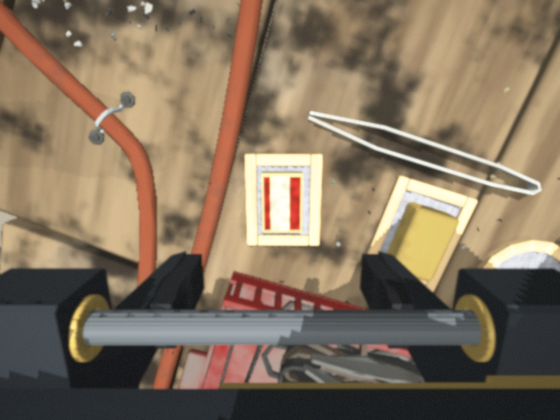

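Call:
{"method": "arm_command", "body": {
  "offset": [
    [0.01, 0.05, -0.03],
    [0.03, 0.14, -0.03],
    [0.05, 0.23, -0.03],
    [0.073, 0.33, -0.03],
    [0.095, 0.43, -0.03],
    [0.117, 0.53, -0.03],
    [0.139, 0.63, -0.03],
    [0.159, 0.72, -0.03],
    [0.176, 0.8, -0.03],
    [0.187, 0.85, -0.03],
    [0.1925, 0.875, -0.03],
    [0.1925, 0.875, -0.03]
  ],
  "turn": [0.096, 0.096, 0.096, 0.096, 0.096, 0.096, 0.096, 0.096, 0.096, 0.096, 0.096, 0.096],
  "grip": [1, 1, 1, 1, 1, 1, 1, 1, 1, 1, 1, 1]
}}

```text
time: 13.8
ee_pos: [0.3893, 0.2559, 0.1593]
tool_rot: [[-1.0, -0.001, 0.005], [-0.001, 1.0, -0.007], [-0.005, -0.007, -1.0]]
force: [-0.4, 0.4, 0.2]
opening: 1.0
```

Call:
{"method": "arm_command", "body": {
  "offset": [
    [0, 0, 0],
    [0, 0, 0]
  ],
  "turn": [0, 0],
  "grip": [1, 1]
}}

```text
time: 14.0
ee_pos: [0.3899, 0.2549, 0.1589]
tool_rot: [[-1.0, 0.0, 0.004], [0.0, 1.0, -0.007], [-0.004, -0.007, -1.0]]
force: [0.4, 0.0, -0.1]
opening: 0.998
```

```bash
python3 - <<'E'
from h import *
snap('wrist','pics/w8.png')
print(env.read_state()['tool_rot'])
go(.39,.2555,.16,90)
E
```

```text
[[-9.99990086e-01  4.49875858e-04  4.43003821e-03]
 [ 4.17812577e-04  9.99973733e-01 -7.23596608e-03]
 [-4.43317713e-03 -7.23404342e-03 -9.99964007e-01]]
t 14.05 p [0.3899 0.2549 0.159 ] jaw 89.97 F [-0.3 -0.6  0.5] open 0.998 q6 -1.24
offset [-0.0002, 0.0011, -0.002] turn -0.0001 rows 1.0 1.0
```

View pics/w8.png

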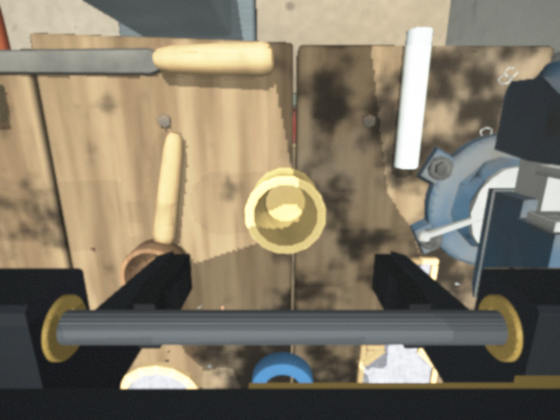

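```bash
python3 - <<'E'
from h import *
c=cal('pics/w8.png')
quad('lip',[(245.5,213),(326.5,213),(286,174),(287,254)],1,(0,0),.056,c)
for z in (.05,.1,.15): quad('vise',[(415,235),(474,200),(430,180)],1,(0,0),z,c)
quad('handle',[(174,135),(165,238)],1,(0,0),.02,c)
E
```

```text
lip [[390.9, 224.5], [390.7, 288.3], [359.9, 256.3], [425.6, 257.4]] c [391.8 256.7] len [63.8 44.4 65.7 47.8] ang [  90.2 -133.9    1.  -136.5]
vise [[410.9, 362.4], [381.3, 405.8], [365.3, 368.9]] c [385.8 379. ] len [52.5 40.1 46. ] ang [ 124.3 -113.4   -8.2]
vise [[393.1, 341.3], [369.3, 376.2], [356.5, 346.6]] c [373.  354.7] len [42.3 32.3 37. ] ang [ 124.3 -113.4   -8.2]
vise [[375.4, 320.3], [357.4, 346.7], [347.6, 324.3]] c [360.1 330.4] len [32.  24.4 28. ] ang [ 124.3 -113.4   -8.2]
handle [[332.7, 161.6], [425.3, 145.0]] c [379.  153.3] len [94.1 94.1] ang [-10.2 169.8]
```

```bash
python3 - <<'E'
from h import *
go(.391,.256,.08,10)
go(.391,.256,.0095,10)
E
```

```text
t 14.05 p [0.3899 0.2549 0.159 ] jaw 89.97 F [-0.3 -0.6  0.5] open 0.998 q6 -1.24
offset [-0.0015, 0.0033, 0.158] turn 0.4443 rows 2.0 10.0
t 14.05 p [0.3899 0.2549 0.159 ] jaw 89.97 F [-0.3 -0.6  0.5] open 0.998 q6 -1.24
offset [-0.0009, 0.0043, 0.299] turn 0.4443 rows 3.0 10.0
```

Call:
{"method": "arm_command", "body": {
  "offset": [
    [-0.001, 0.003, 0.03],
    [-0.001, 0.003, 0.08],
    [-0.001, 0.003, 0.12],
    [-0.001, 0.003, 0.12],
    [-0.001, 0.003, 0.12],
    [-0.001, 0.003, 0.12],
    [-0.001, 0.003, 0.12],
    [-0.001, 0.003, 0.12],
    [-0.001, 0.003, 0.12],
    [-0.001, 0.003, 0.12],
    [-0.001, 0.003, 0.12],
    [-0.001, 0.003, 0.12]
  ],
  "turn": [0.444, 0.444, 0.444, 0.444, 0.444, 0.444, 0.444, 0.444, 0.444, 0.444, 0.444, 0.444],
  "grip": [1, 1, 1, 1, 1, 1, 1, 1, 1, 1, 1, 1]
}}

```text
time: 15.25
ee_pos: [0.391, 0.2555, 0.099]
tool_rot: [[-0.175, 0.985, 0.004], [0.984, 0.175, -0.007], [-0.008, 0.003, -1.0]]
force: [0.1, 0.1, -0.3]
opening: 1.002
```

```bash
python3 - <<'E'
from h import *
snap('wrist','pics/w9.png')
print(env.read_state()['tool_rot'])
go(.391,.256,.0095,10)
E
```

```text
[[-0.17526628  0.98451116  0.0044163 ]
 [ 0.98448918  0.17529495 -0.00726193]
 [-0.00792361  0.00307503 -0.99996388]]
t 15.3 p [0.3909 0.2557 0.099 ] jaw 10.1 F [-0.4  0.1  0.2] open 0.999 q6 0.16
offset [0.002, -0.0003, 0.179] turn 0.0005 rows 2.0 1.0
```

View pics/w9.png

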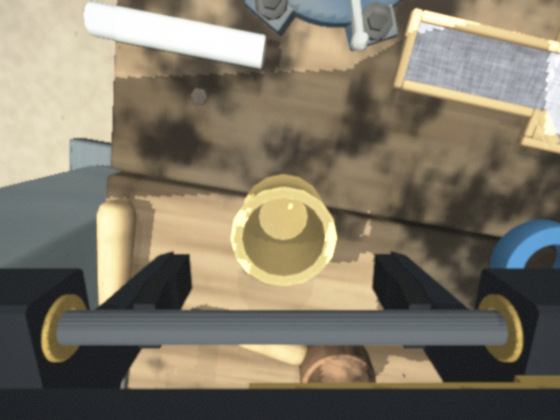

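Call:
{"method": "arm_command", "body": {
  "offset": [
    [0.002, 0, 0.05],
    [0.002, 0, 0.1],
    [0.002, 0, 0.14],
    [0.002, 0, 0.165],
    [0.002, 0, 0.178],
    [0.002, 0, 0.178],
    [0.002, 0, 0.178]
  ],
  "turn": [0, 0, 0, 0, 0, 0, 0],
  "grip": [1, 1, 1, 1, 1, 1, 1]
}}

```text
time: 16.0
ee_pos: [0.3914, 0.256, 0.0104]
tool_rot: [[-0.175, 0.984, 0.005], [0.984, 0.176, -0.007], [-0.008, 0.004, -1.0]]
force: [0.9, 0.2, 0.3]
opening: 1.0
```

Call:
{"method": "arm_command", "body": {
  "offset": [
    [0, 0, 0],
    [0, 0, 0],
    [0, 0, 0],
    [0, 0, 0],
    [0, 0, 0],
    [0, 0, 0],
    [0, 0, 0],
    [0, 0, 0]
  ],
  "turn": [0, 0, 0, 0, 0, 0, 0, 0],
  "grip": [0.9, 0.8, 0.7, 0.6, 0.5, 0.5, 0.5, 0.5],
  "squeeze": 45
}}

```text
time: 16.8
ee_pos: [0.3921, 0.2562, 0.011]
tool_rot: [[-0.175, 0.984, 0.007], [0.984, 0.176, -0.006], [-0.008, 0.006, -1.0]]
force: [1.7, -0.7, 5.4]
opening: 0.664
```

```bash
python3 - <<'E'
from h import *
go(.391,.256,.13,10)
E
```

```text
t 16.8 p [0.3921 0.2562 0.011 ] jaw 10.11 F [ 1.7 -0.7  5.4] open 0.664 q6 0.16
offset [-0.0019, -0.0009, -0.2379] turn 0.0006 rows 3.0 1.0
```

Call:
{"method": "arm_command", "body": {
  "offset": [
    [0, 0, -0.02],
    [0, 0, -0.06],
    [0, 0, -0.12],
    [0, 0, -0.18],
    [0, 0, -0.22],
    [0, 0, -0.238],
    [0, 0, -0.238]
  ],
  "turn": [0, 0, 0, 0, 0, 0, 0],
  "grip": [0.5, 0.5, 0.5, 0.5, 0.5, 0.5, 0.5]
}}

```text
time: 17.5
ee_pos: [0.3911, 0.257, 0.1306]
tool_rot: [[-0.176, 0.984, 0.008], [0.984, 0.176, -0.006], [-0.007, 0.006, -1.0]]
force: [-0.1, 0.4, -6.4]
opening: 0.672
```

```bash
python3 - <<'E'
from h import *
go(.6265,.1138,.12,80)
E
```

```text
t 17.5 p [0.3911 0.257  0.1306] jaw 10.12 F [-0.1  0.4 -6.4] open 0.672 q6 0.16
offset [-0.3644, 0.4129, 0.0265] turn -0.3882 rows 6.0 9.0
```

Call:
{"method": "arm_command", "body": {
  "offset": [
    [-0.03, 0.034, 0.01],
    [-0.08, 0.091, 0.01],
    [-0.13, 0.147, 0.01],
    [-0.18, 0.204, 0.01],
    [-0.23, 0.26, 0.01],
    [-0.28, 0.317, 0.01],
    [-0.32, 0.363, 0.01],
    [-0.35, 0.397, 0.01],
    [-0.3644, 0.413, 0.02],
    [-0.3644, 0.413, 0.02],
    [-0.3644, 0.413, 0.02],
    [-0.3644, 0.413, 0.02]
  ],
  "turn": [-0.388, -0.388, -0.388, -0.388, -0.388, -0.388, -0.388, -0.388, -0.388, -0.388, -0.388, -0.388],
  "grip": [0.5, 0.5, 0.5, 0.5, 0.5, 0.5, 0.5, 0.5, 0.5, 0.5, 0.5, 0.5]
}}

```text
time: 18.7
ee_pos: [0.6255, 0.1147, 0.123]
tool_rot: [[-0.985, 0.175, 0.006], [0.175, 0.985, -0.006], [-0.007, -0.005, -1.0]]
force: [-0.5, -0.1, -5.8]
opening: 0.666
```

```bash
python3 - <<'E'
from h import *
snap('wrist','pics/w10.png');snap('side','pics/s10.png')
print(env.read_state()['tool_rot'])
go(.6265,.1138,.015,80)
E
```

```text
[[-0.98461985  0.17455001  0.00748656]
 [ 0.17450667  0.98463709 -0.00610165]
 [-0.00843659 -0.00470135 -0.99995336]]
t 18.8 p [0.6258 0.1146 0.1235] jaw 79.95 F [-0.1  0.2 -6.2] open 0.67 q6 -1.4
offset [0.0003, -0.0003, 0.217] turn -0.0003 rows 3.0 1.0
```

View pics/w10.png

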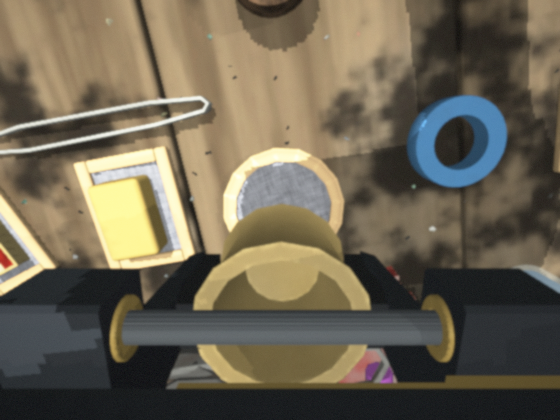

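View pics/s10.png

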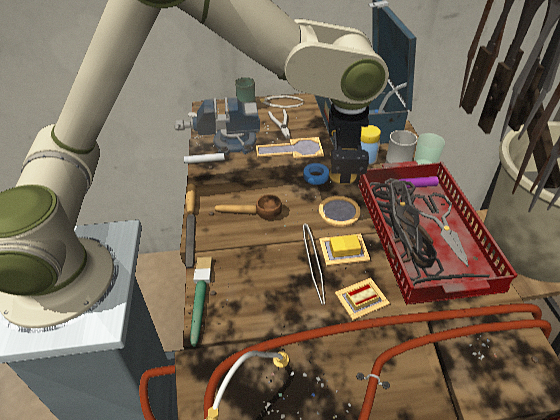

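Call:
{"method": "arm_command", "body": {
  "offset": [
    [0.0003, -0.0003, 0.05],
    [0.0003, -0.0003, 0.1],
    [0.0003, -0.0003, 0.15],
    [0.0003, -0.0003, 0.18],
    [0.0003, -0.0003, 0.2],
    [0.0003, -0.0003, 0.21],
    [0.0003, -0.0003, 0.215],
    [0.0003, -0.0003, 0.2165],
    [0.0003, -0.0003, 0.2165]
  ],
  "turn": [0, 0, 0, 0, 0, 0, 0, 0, 0],
  "grip": [0.5, 0.5, 0.5, 0.5, 0.5, 0.5, 0.5, 0.5, 0.5]
}}

```text
time: 19.7
ee_pos: [0.6268, 0.1139, 0.0159]
tool_rot: [[-0.985, 0.175, 0.009], [0.175, 0.985, -0.006], [-0.01, -0.005, -1.0]]
force: [0.2, -0.0, -6.9]
opening: 0.665
```

```bash
python3 - <<'E'
from h import *
go(.6265,.1138,.0135,80)
E
```

```text
t 19.7 p [0.6268 0.1139 0.0159] jaw 79.95 F [ 0.2 -0.  -6.9] open 0.665 q6 -1.4
offset [0.0006, -0.0002, 0.0047] turn -0.0003 rows 1.0 1.0
```

Call:
{"method": "arm_command", "body": {
  "offset": [
    [0, 0, 0.002],
    [0, 0, 0.0035],
    [0, 0, 0.0045],
    [0, 0, 0.0045]
  ],
  "turn": [0, 0, 0, 0],
  "grip": [0.5, 0.5, 0.5, 0.5]
}}

```text
time: 20.1
ee_pos: [0.6268, 0.1139, 0.014]
tool_rot: [[-0.985, 0.175, 0.009], [0.175, 0.985, -0.006], [-0.01, -0.004, -1.0]]
force: [-0.9, -0.6, -2.9]
opening: 0.665
```

Touching down (load fell from 6.9 to 2.9 N). Release, wait, and rise.

Call:
{"method": "arm_command", "body": {
  "offset": [
    [0, 0, 0],
    [0, 0, 0],
    [0, 0, 0],
    [0, 0, 0],
    [0, 0, 0],
    [0, 0, 0],
    [0, 0, -0.04],
    [0, 0, -0.1],
    [0, 0, -0.18],
    [0, 0, -0.26],
    [0, 0, -0.28],
    [0, 0, -0.28]
  ],
  "turn": [0, 0, 0, 0, 0, 0, 0, 0, 0, 0, 0, 0],
  "grip": [0.7, 0.75, 0.85, 0.95, 0.95, 0.95, 0.95, 0.95, 0.95, 0.95, 0.95, 0.95]
}}

```text
time: 21.3
ee_pos: [0.6261, 0.1147, 0.1556]
tool_rot: [[-0.985, 0.175, 0.012], [0.174, 0.985, -0.006], [-0.013, -0.004, -1.0]]
force: [0.1, 1.1, -0.6]
opening: 0.948
```

```bash
python3 - <<'E'
from h import *
snap('wrist','pics/w11.png')
print(env.read_state()['tool_rot'])
go(.40,.145,.14,80)
E
```

```text
[[-0.98461483  0.17451319  0.0088765 ]
 [ 0.17446311  0.98464457 -0.00614013]
 [-0.00981173 -0.00449704 -0.99994175]]
t 21.35 p [0.6254 0.1147 0.1537] jaw 79.95 F [-0.5  0.6 -0.6] open 0.95 q6 -1.4
offset [0.4547, -0.0189, 0.023] turn -0.0003 rows 5.0 1.0
```

View pics/w11.png

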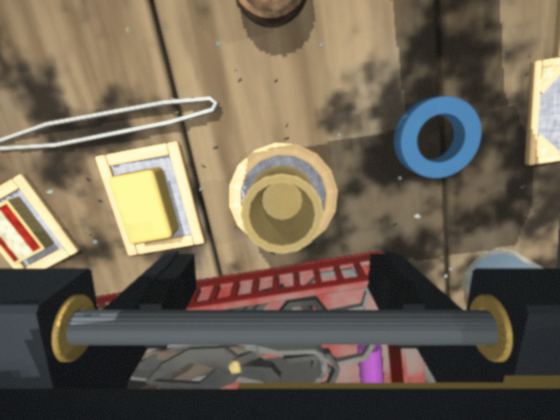

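Call:
{"method": "arm_command", "body": {
  "offset": [
    [0.05, -0.002, 0.0],
    [0.14, -0.006, 0.0],
    [0.23, -0.009, 0.0],
    [0.32, -0.013, 0.0],
    [0.38, -0.016, 0.01],
    [0.42, -0.017, 0.02],
    [0.43, -0.018, 0.023],
    [0.43, -0.018, 0.023],
    [0.43, -0.018, 0.023],
    [0.43, -0.018, 0.023]
  ],
  "turn": [0, 0, 0, 0, 0, 0, 0, 0, 0, 0],
  "grip": [0.8, 0.8, 0.8, 0.8, 0.8, 0.8, 0.8, 0.8, 0.8, 0.8]
}}

```text
time: 22.35
ee_pos: [0.4132, 0.1431, 0.1399]
tool_rot: [[-0.985, 0.175, 0.009], [0.175, 0.985, -0.006], [-0.01, -0.004, -1.0]]
force: [0.3, 0.2, 0.4]
opening: 0.803
```

```bash
python3 - <<'E'
from h import *
snap('wrist','pics/w12.png')
go(.413,.143,.006,80)
E
```

```text
t 22.4 p [0.4131 0.1431 0.1399] jaw 79.92 F [-0.7  0.2 -0.3] open 0.801 q6 -1.33
offset [0.0028, 0.0009, 0.2678] turn -0.0004 rows 3.0 1.0
```

View pics/w12.png

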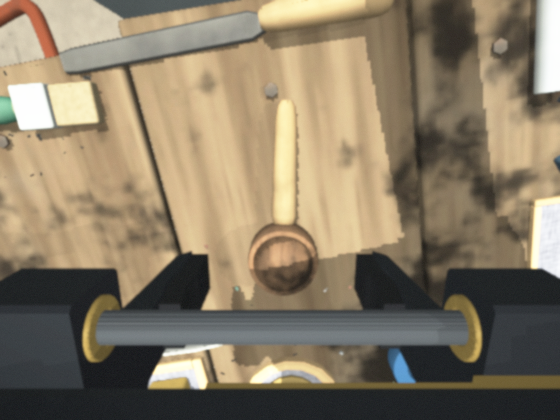

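```bash
python3 - <<'E'
from h import *
im=cv2.imread('pics/w12.png')
cv2.imwrite('pics/w12c.png',cv2.resize(im[90:300,230:340],None,fx=2.8,fy=2.8,interpolation=cv2.INTER_CUBIC))
c=cal('pics/w12.png')
quad('handle end, neck',[(288,99),(285,222)],1,(0,0),.015,c)
quad('handle L/R end',[(278,115),(296,115)],1,(0,0),.01,c)
quad('handle L/R neck',[(274,215),(297,215)],1,(0,0),.01,c)
quad('cup rim LRTB',[(250,259),(316,259),(284,225),(283,294)],1,(0,0),.034,c)
E
```

```text
handle end, neck [[330.9, 161.1], [429.4, 141.6]] c [380.1 151.4] len [100.5 100.5] ang [-11.2 168.8]
handle L/R end [[341.2, 151.3], [343.7, 165.5]] c [342.4 158.4] len [14.5 14.5] ang [  80. -100.]
handle L/R neck [[423.0, 133.0], [426.5, 152.8]] c [424.8 142.9] len [20.1 20.1] ang [ 80.1 -99.9]
cup rim LRTB [[450.2, 108.4], [459.7, 162.4], [425.8, 141.3], [487.1, 129.8]] c [455.7 135.5] len [54.9 39.9 62.4 42.6] ang [  80.1 -148.1  -10.7 -149.9]
```

View pics/w12c.png

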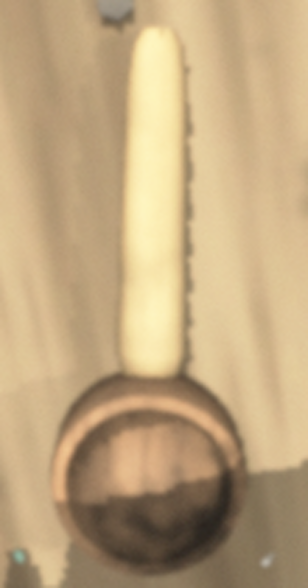

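```bash
python3 - <<'E'
from h import *
go(.4125,.1444,.0055,79.5)
E
```

```text
t 22.4 p [0.4131 0.1431 0.1399] jaw 79.92 F [-0.7  0.2 -0.3] open 0.801 q6 -1.33
offset [0.0043, 0.0035, 0.2688] turn 0.0023 rows 3.0 1.0
```

Call:
{"method": "arm_command", "body": {
  "offset": [
    [0.0043, 0.0035, 0.05],
    [0.0043, 0.0035, 0.12],
    [0.0043, 0.0035, 0.18],
    [0.0043, 0.0035, 0.22],
    [0.0043, 0.0035, 0.245],
    [0.0043, 0.0035, 0.26],
    [0.0043, 0.0035, 0.269],
    [0.0043, 0.0035, 0.269],
    [0.0043, 0.0035, 0.269]
  ],
  "turn": [0.0023, 0.0023, 0.0023, 0.0023, 0.0023, 0.0023, 0.0023, 0.0023, 0.0023],
  "grip": [0.8, 0.8, 0.8, 0.8, 0.8, 0.8, 0.8, 0.8, 0.8]
}}

```text
time: 23.3
ee_pos: [0.4129, 0.1444, 0.0058]
tool_rot: [[-0.983, 0.182, 0.01], [0.182, 0.983, -0.006], [-0.011, -0.004, -1.0]]
force: [-0.7, 0.4, 0.5]
opening: 0.803
```

Call:
{"method": "arm_command", "body": {
  "offset": [
    [0, 0, 0],
    [0, 0, 0],
    [0, 0, 0],
    [0, 0, 0],
    [0, 0, 0],
    [0, 0, 0],
    [0, 0, 0],
    [0, 0, 0],
    [0, 0, 0],
    [0, 0, 0]
  ],
  "turn": [0, 0, 0, 0, 0, 0, 0, 0, 0, 0],
  "grip": [0.7, 0.6, 0.5, 0.4, 0.3, 0.2, 0.1, 0.1, 0.1, 0.1],
  "squeeze": 40
}}

```text
time: 24.3
ee_pos: [0.4129, 0.1444, 0.0058]
tool_rot: [[-0.983, 0.182, 0.01], [0.182, 0.983, -0.006], [-0.011, -0.004, -1.0]]
force: [-0.5, 0.2, 1.9]
opening: 0.23
```

```bash
python3 - <<'E'
from h import *
go(.41,.145,.13,80)
E
```

```text
t 24.3 p [0.4129 0.1444 0.0058] jaw 79.5 F [-0.5  0.2  1.9] open 0.23 q6 -1.31
offset [0.0031, -0.0009, -0.2484] turn -0.0028 rows 3.0 1.0
```

Call:
{"method": "arm_command", "body": {
  "offset": [
    [0.0, 0, -0.03],
    [0.0, 0, -0.08],
    [0, 0, -0.15],
    [0, 0, -0.21],
    [0, 0, -0.25],
    [0, 0, -0.25],
    [0, 0, -0.25]
  ],
  "turn": [0, 0, 0, 0, 0, 0, 0],
  "grip": [0.1, 0.1, 0.1, 0.1, 0.1, 0.1, 0.1]
}}

```text
time: 25.0
ee_pos: [0.4112, 0.1451, 0.1301]
tool_rot: [[-0.983, 0.182, 0.009], [0.182, 0.983, -0.006], [-0.01, -0.004, -1.0]]
force: [-0.1, -0.4, -1.2]
opening: 0.229
```

```bash
python3 - <<'E'
from h import *
go(.545,.30,.16,88.8)
for z in (0,.05,.1,.15): print(z,np.round(ray('top',[(100,213),(135,213),(158,240),(150,225)],z)*1000).tolist())
snap('side','pics/s13.png')
im=cv2.imread('pics/s13.png');cv2.imwrite('pics/s13c.png',cv2.resize(im[80:240,170:420],None,fx=3,fy=3))
E
```

```text
t 25.0 p [0.4112 0.1451 0.1301] jaw 79.51 F [-0.1 -0.4 -1.2] open 0.229 q6 -1.31
offset [-0.2073, 0.353, -0.0591] turn -0.0516 rows 5.0 2.0
0 [[476.0, 512.0, 0.0], [474.0, 437.0, 0.0], [415.0, 387.0, 0.0], [448.0, 405.0, 0.0]]
0.05 [[470.0, 494.0, 50.0], [468.0, 423.0, 50.0], [412.0, 376.0, 50.0], [443.0, 392.0, 50.0]]
0.1 [[464.0, 477.0, 100.0], [463.0, 409.0, 100.0], [409.0, 364.0, 100.0], [439.0, 380.0, 100.0]]
0.15 [[458.0, 460.0, 150.0], [457.0, 395.0, 150.0], [406.0, 352.0, 150.0], [434.0, 367.0, 150.0]]
```

View pics/s13c.png

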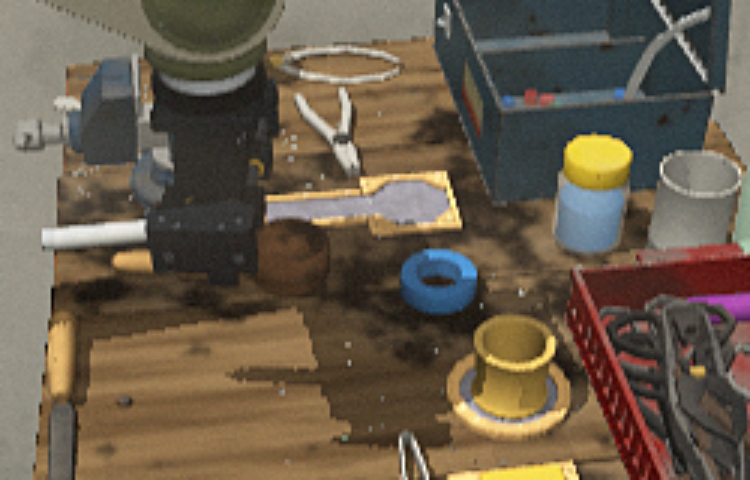

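Call:
{"method": "arm_command", "body": {
  "offset": [
    [-0.02, 0.034, -0.03],
    [-0.06, 0.102, -0.06],
    [-0.11, 0.187, -0.06],
    [-0.155, 0.264, -0.06],
    [-0.19, 0.323, -0.06],
    [-0.207, 0.353, -0.06],
    [-0.207, 0.353, -0.06],
    [-0.207, 0.353, -0.06],
    [-0.207, 0.353, -0.06]
  ],
  "turn": [-0.0516, -0.0516, -0.0516, -0.0516, -0.0516, -0.0516, -0.0516, -0.0516, -0.0516],
  "grip": [0.1, 0.1, 0.1, 0.1, 0.1, 0.1, 0.1, 0.1, 0.1]
}}

```text
time: 25.95
ee_pos: [0.544, 0.2991, 0.1591]
tool_rot: [[-1.0, 0.022, 0.006], [0.022, 1.0, -0.007], [-0.006, -0.007, -1.0]]
force: [0.0, -1.0, -0.9]
opening: 0.226
```

```bash
python3 - <<'E'
from h import *
snap('wrist','pics/w14.png')
go(.5453,.379,.16,88.8)
E
```

```text
t 26.0 p [0.5441 0.2992 0.1595] jaw 88.75 F [-0.2 -0.2 -0.8] open 0.226 q6 -1.23
offset [0.0011, 0.1597, -0.002] turn -0.0003 rows 2.0 1.0
```

View pics/w14.png

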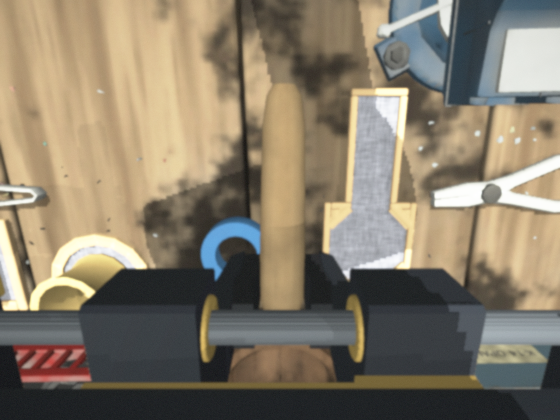

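```bash
python3 - <<'E'
from h import *
im=cv2.imread('pics/w14.png')
cv2.imwrite('pics/w14c.png',cv2.resize(im[75:275,240:430],None,fx=4,fy=3,interpolation=cv2.INTER_CUBIC) if 0 else cv2.resize(im[75:275,240:430],None,fx=3,fy=3,interpolation=cv2.INTER_CUBIC))
E
```

```text
(no output)
```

View pics/w14c.png

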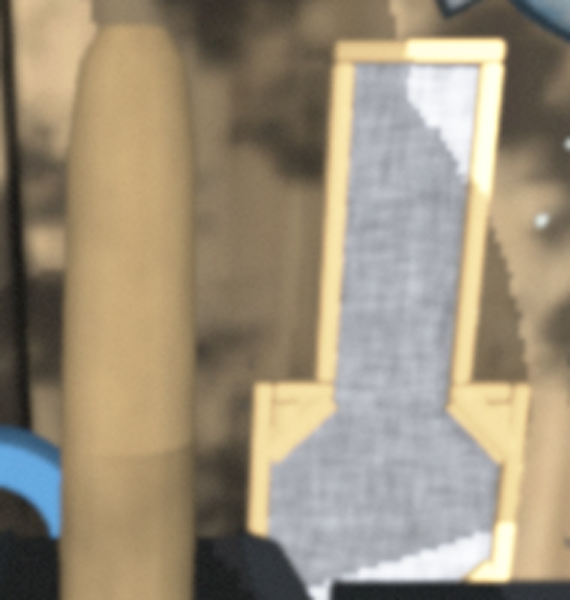

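```bash
python3 - <<'E'
from h import *
c=cal('pics/w14.png');o=(240,75)
quad('end out',[(335,40),(505,39)],3,o,.007,c)
quad('end in',[(356,63),(480,63)],3,o,.007,c)
quad('shoulder',[(256,384),(528,383)],3,o,.007,c)
quad('neck in',[(335,395),(449,398)],3,o,.007,c)
z=.159-.0058+.010
quad('handle tip',[(137,22)],3,o,z,c)
quad('h1',[(73,150),(191,150)],3,o,z,c)
quad('h2',[(65,400),(192,400)],3,o,z,c)
E
```

```text
end out [[450.0, 358.1], [450.7, 406.0]] c [450.3 382.1] len [48. 48.] ang [ 89.1 -90.9]
end in [[456.2, 364.3], [457.0, 399.5]] c [456.6 381.9] len [35.2 35.2] ang [ 88.8 -91.2]
shoulder [[549.9, 337.4], [551.2, 421.8]] c [550.5 379.6] len [84.4 84.4] ang [ 89.1 -90.9]
neck in [[553.9, 362.1], [555.5, 397.6]] c [554.7 379.8] len [35.6 35.6] ang [ 87.4 -92.6]
handle tip [[459.7, 301.3]] c [459.7 301.3] len [0.] ang [0.]
h1 [[476.1, 292.1], [476.4, 308.5]] c [476.3 300.3] len [16.4 16.4] ang [ 88.8 -91.2]
h2 [[512.1, 289.6], [512.4, 308.6]] c [512.3 299.1] len [19. 19.] ang [ 88.9 -91.1]
```

```bash
python3 - <<'E'
from h import *
go(.5465,.3797,.10,88.8)
E
```

```text
t 26.0 p [0.5441 0.2992 0.1595] jaw 88.75 F [-0.2 -0.2 -0.8] open 0.226 q6 -1.23
offset [-0.0005, 0.1619, 0.118] turn -0.0003 rows 3.0 1.0
```

Call:
{"method": "arm_command", "body": {
  "offset": [
    [-0.0005, 0.03, 0],
    [-0.0005, 0.08, 0],
    [-0.0005, 0.13, 0],
    [-0.0005, 0.155, 0],
    [-0.0005, 0.162, 0],
    [-0.0005, 0.162, 0],
    [-0.0005, 0.162, 0.03],
    [-0.0005, 0.162, 0.08],
    [-0.0005, 0.162, 0.118],
    [-0.0005, 0.162, 0.118],
    [-0.0005, 0.162, 0.118]
  ],
  "turn": [0, 0, 0, 0, 0, 0, 0, 0, 0, 0, 0],
  "grip": [0.1, 0.1, 0.1, 0.1, 0.1, 0.1, 0.1, 0.1, 0.1, 0.1, 0.1]
}}

```text
time: 27.1
ee_pos: [0.5469, 0.3792, 0.1007]
tool_rot: [[-1.0, 0.023, 0.007], [0.023, 1.0, -0.007], [-0.007, -0.006, -1.0]]
force: [0.2, 0.9, -0.5]
opening: 0.226
```

```bash
python3 - <<'E'
from h import *
snap('wrist','pics/w15.png');snap('top','pics/t15.png')
go(.5465,.3797,.0095,88.8)
E
```

```text
t 27.2 p [0.5472 0.3796 0.1015] jaw 88.73 F [ 0.8 -0.6 -1.2] open 0.225 q6 -1.11
offset [0.0031, 0.0011, 0.184] turn -0.0004 rows 2.0 1.0
```

View pics/w15.png

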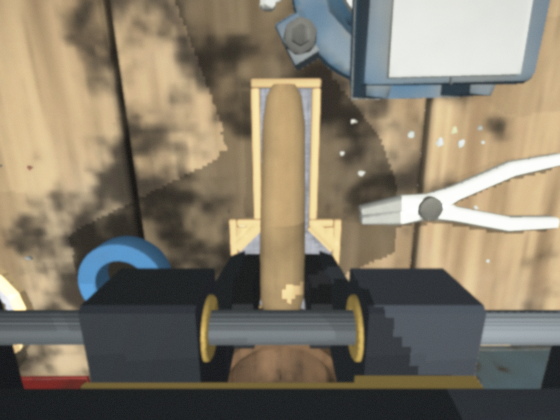

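View pics/t15.png

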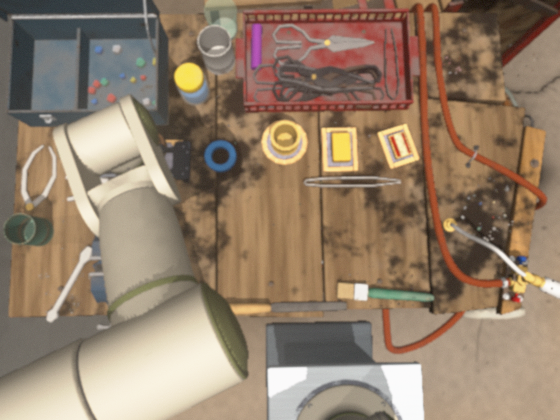

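Call:
{"method": "arm_command", "body": {
  "offset": [
    [0.002, 0.001, 0.04],
    [0.002, 0.001, 0.09],
    [0.002, 0.001, 0.13],
    [0.002, 0.001, 0.155],
    [0.002, 0.001, 0.17],
    [0.002, 0.001, 0.17]
  ],
  "turn": [0, 0, 0, 0, 0, 0],
  "grip": [0.1, 0.1, 0.1, 0.1, 0.1, 0.1]
}}

```text
time: 27.8
ee_pos: [0.547, 0.3796, 0.0164]
tool_rot: [[-1.0, 0.022, 0.009], [0.022, 1.0, -0.006], [-0.009, -0.006, -1.0]]
force: [-0.3, -0.9, -1.5]
opening: 0.229
```

```bash
python3 - <<'E'
from h import *
snap('wrist','pics/w16.png');snap('side','pics/s16.png')
go(.5465,.3797,.009,88.8)
im=cv2.imread('pics/s16.png');cv2.imwrite('pics/s16c.png',cv2.resize(im[80:240,170:420],None,fx=3,fy=3))
E
```

```text
t 27.9 p [0.5475 0.3799 0.0175] jaw 88.73 F [-0.2 -0.6 -0.7] open 0.228 q6 -1.11
offset [0.0021, -0.0004, 0.017] turn -0.0004 rows 1.0 1.0
```

View pics/w16.png

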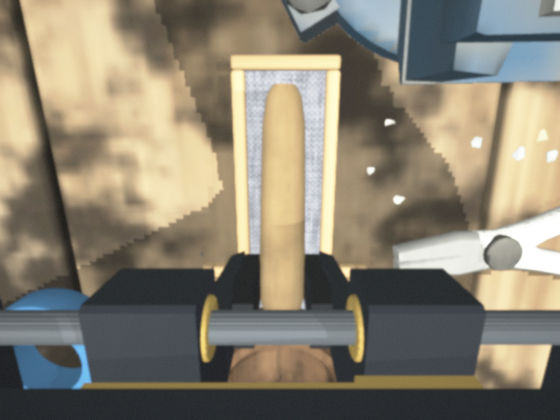

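View pics/s16c.png

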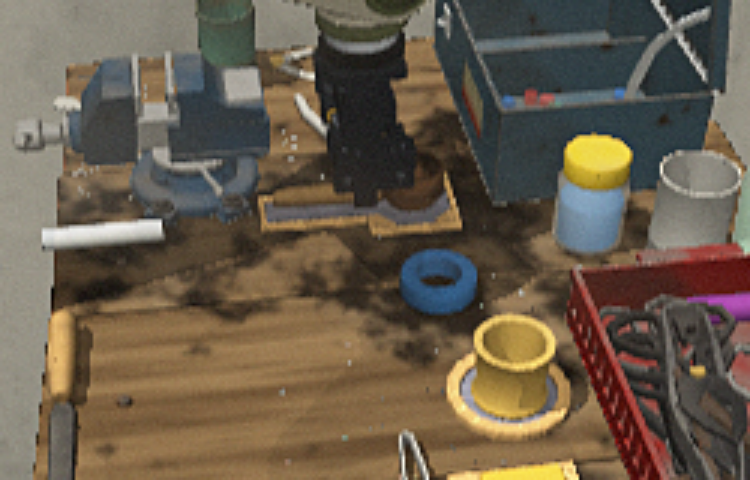

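```bash
python3 - <<'E'
from h import *
c=cal('pics/w16.png')
quad('end in',[(245,70),(328,70)],1,(0,0),.007,c)
quad('tip',[(284,84)],1,(0,0),.02,c)
quad('tip',[(284,84)],1,(0,0),.025,c)
quad('handle sides low',[(262.5,150),(304.5,150)],1,(0,0),.0217,c)
quad('handle sides nr',[(261,230),(304.5,230)],1,(0,0),.0217,c)
quad('ch sides ',[(245,150),(324.5,150)],1,(0,0),.007,c)
quad('ch sides ',[(245,230),(322,230)],1,(0,0),.007,c)
E
```

```text
end in [[456.2, 364.4], [457.0, 400.6]] c [456.6 382.5] len [36.3 36.3] ang [ 88.8 -91.2]
tip [[463.4, 381.3]] c [463.4 381.3] len [0.] ang [0.]
tip [[463.9, 381.3]] c [463.9 381.3] len [0.] ang [0.]
handle sides low [[489.4, 371.7], [489.8, 389.4]] c [489.6 380.6] len [17.7 17.7] ang [ 88.8 -91.2]
handle sides nr [[525.1, 369.7], [525.5, 389.4]] c [525.3 379.5] len [19.7 19.7] ang [ 88.9 -91.1]
ch sides  [[490.6, 362.6], [491.4, 399.6]] c [491.  381.1] len [37.1 37.1] ang [ 88.8 -91.2]
ch sides  [[530.0, 360.5], [530.7, 399.0]] c [530.4 379.7] len [38.5 38.5] ang [ 88.9 -91.1]
```

Call:
{"method": "arm_command", "body": {
  "offset": [
    [0.001, 0, 0.007],
    [0.001, 0, 0.013],
    [0.001, 0, 0.017],
    [0.001, 0, 0.017],
    [0.001, 0, 0.017]
  ],
  "turn": [0, 0, 0, 0, 0],
  "grip": [0.1, 0.1, 0.1, 0.1, 0.1]
}}

```text
time: 28.4
ee_pos: [0.547, 0.3799, 0.0091]
tool_rot: [[-1.0, 0.022, 0.01], [0.022, 1.0, -0.005], [-0.011, -0.005, -1.0]]
force: [0.1, 0.2, -1.7]
opening: 0.227
```

Call:
{"method": "arm_command", "body": {
  "offset": [
    [0, 0, 0],
    [0, 0, 0],
    [0, 0, 0],
    [0, 0, 0],
    [0, 0, 0],
    [0, 0, 0],
    [0, 0, -0.03],
    [0, 0, -0.1],
    [0, 0, -0.18],
    [0, 0, -0.26],
    [0, 0, -0.3],
    [0, 0, -0.3]
  ],
  "turn": [0, 0, 0, 0, 0, 0, 0, 0, 0, 0, 0, 0],
  "grip": [0.3, 0.35, 0.42, 0.45, 0.45, 0.45, 0.45, 0.5, 0.6, 0.6, 0.6, 0.6]
}}

```text
time: 29.6
ee_pos: [0.5465, 0.3812, 0.1637]
tool_rot: [[-1.0, 0.022, 0.017], [0.022, 1.0, -0.002], [-0.017, -0.001, -1.0]]
force: [0.1, -0.2, -0.3]
opening: 0.599
```

```bash
python3 - <<'E'
from h import *
snap('wrist','pics/w17.png')
go(.45,.2,.25,60)
E
```

```text
t 29.65 p [0.5457 0.3808 0.1609] jaw 88.73 F [-0.3 -0.  -1.1] open 0.594 q6 -1.11
offset [0.181, -0.3664, -0.1795] turn 0.1596 rows 5.0 4.0
```

View pics/w17.png

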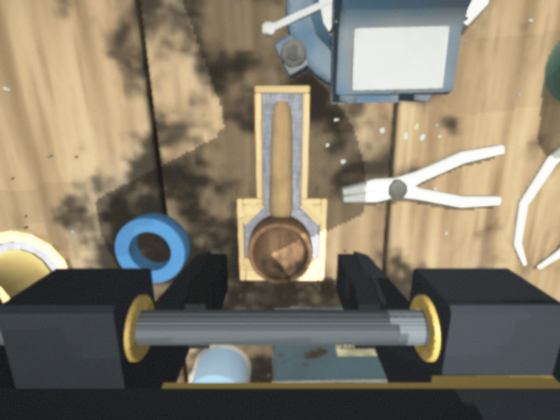

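Ladle is seated. Move clear, to let the top and side cameras see everything.

Call:
{"method": "arm_command", "body": {
  "offset": [
    [0.02, -0.05, -0.05],
    [0.05, -0.12, -0.1],
    [0.1, -0.2, -0.15],
    [0.14, -0.29, -0.18],
    [0.17, -0.34, -0.18],
    [0.2, -0.4, -0.18],
    [0.24, -0.48, -0.18],
    [0.28, -0.56, -0.18],
    [0.32, -0.64, -0.18],
    [0.33, -0.66, -0.18],
    [0.33, -0.66, -0.18],
    [0.33, -0.66, -0.18]
  ],
  "turn": [0, 0, 0, 0, 0, 0, 0, 0, 0, 0, 0, 0],
  "grip": [0.6, 0.6, 0.6, 0.6, 0.6, 0.6, 0.6, 0.6, 0.6, 0.6, 0.6, 0.6]
}}

```text
time: 30.85
ee_pos: [0.3727, 0.0554, 0.2494]
tool_rot: [[-1.0, 0.022, 0.013], [0.022, 1.0, -0.003], [-0.013, -0.003, -1.0]]
force: [-0.5, -0.7, 0.9]
opening: 0.601
```

```bash
python3 - <<'E'
from h import *
snap('top','pics/t18.png');snap('side','pics/s18.png')
s=env.read_state();print(s['time'],s['ee_pos'],s['dq'].round(3))
a=cv2.imread('pics/t18.png')[100:270,130:430];b=cv2.imread('pics/s18.png')[100:330,170:420]
cv2.imwrite('pics/t18c.png',cv2.resize(a,None,fx=2.6,fy=2.6,interpolation=cv2.INTER_CUBIC))
cv2.imwrite('pics/s18c.png',cv2.resize(b,None,fx=2.6,fy=2.6,interpolation=cv2.INTER_CUBIC))
E
```

```text
30.95 [0.37276213 0.05573461 0.24942501] [ 0.003 -0.001  0.    -0.004  0.002 -0.004]
```

View pics/t18c.png

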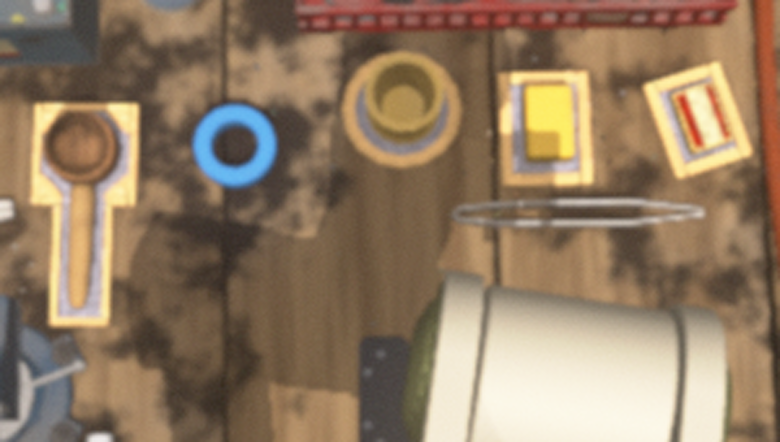

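View pics/s18c.png

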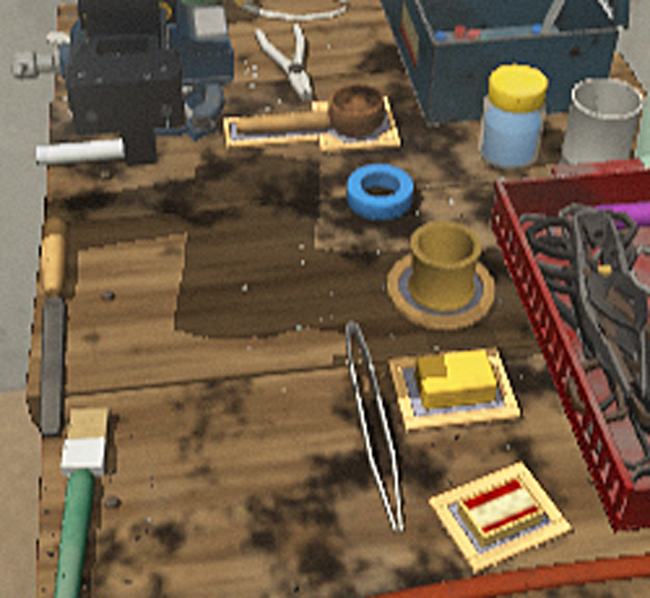

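```bash
python3 - <<'E'
from h import *
print(np.round(ray('top',[(130+234.5/2.6,100+145/2.6)],.019)*1000))
print(env.sign_off())
E
```

```text
[[592. 253.  19.]]
the job is handed in; nothing more can be done
None
```

I put the beeswax block, the matchbox, the brass mould and the ladle into their trays, in that order, and handed the job in at about 31 s.

- **Seating:** In the last top and side pictures the wax and matchbox lie flat and centred inside their rims. The mould stands upright in the round recess. The ladle lies in its tray with its cup in the wide pocket.
- **Tape roll:** It measured (592, 253) mm at the end against (592, 252) mm at the start, so it has not moved within measuring accuracy.
- **Forces:** I checked the force reading only at the end of each move. The largest was about 7 N, while I was carrying the mould.
- **Disagreements:** The wrist and top cameras differed by 2–3 mm in x throughout, so I aimed between them. The tool's tilt had drifted to under 1° by the end, with no visible effect on the placings. The gripper read about 40 mm on the 43 mm wax block and 20 mm on the 22 mm ladle handle, but both grips held.

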